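# Unclip the timer relay from a sloped rail and return it

### The job

The timer relay on the sloped rail stand (the module with the round dial) is going back for repair: slide it down the slope against its sprung claw until its lower edge is free, swing that edge out, lift the relay off without wrenching the rail, and set it gently in the empty grey tray, standing upright on its rail foot. Leave the toggle-switch breaker clipped where it is and do not disturb the other things on the bench.

Things in the scene. Friction and masses are not known exactly. Their poses are not given: they have to be found in the camera images.
- relay_mid (a point): Timer relay, centre of the module half-way up, 28 mm above its foot plane. Light grey rail module 80 mm long, 36 wide; lower part 42 mm high, a 46 mm long nose on its middle to 58, a black round dial (21 mm across, 7 high) on that; 0.15 to 0.33 kg. Axes: x along the 80 mm, up the slope while on the rail; y across the 36 mm, along the rail; z out of the panel, foot to dial.
- relay_hook (a point): On the relay's foot plane (z 28 mm below its centre) at the inner wall of its fixed hook, x = -17.5 mm, against the edge of the rail's lower lip. The hook is 30 mm wide, 7 mm deep below the foot plane and reaches 3.5 mm behind the lip with 1.5 mm play: it is clear once the relay has slid over 4 mm down the slope (-x). Pulled straight off, the relay only jams.
- relay_lip (a point): On the relay's foot plane at x = +17.5 mm, over the edge of the rail's upper lip, held by a sprung claw (7 mm deep, 2 mm behind the lip) sliding in the relay along x. Its spring pushes the relay up the slope, 5.6 N at rest, 11 N at its hard stop 7.5 mm down. Held there, swing the relay about this edge, low edge out, 16 to 20 degrees: the hook comes out in front. Then 6 mm up past its seat frees it.
- breaker_mid (a point): Breaker, centre of the module half-way up. The same housing, feet and axes as the relay, but with a black toggle bar 28 mm wide across its nose in place of the dial. It sits on the same rail, to the relay's left or right, and stays there.
- rail_stand: Grey sheet stand fixed to the bench, 340 mm wide, 170 deep, 125 high. Origin on the bench under the rail's middle; x points level from the panel's low edge (robot side) to its high edge, y along the rail, z up. The panel slopes up along x at 35 degrees. Modules sit 44 to 60 mm either side of the middle; terminal blocks, 40 mm high off the rail's front, from 120 mm outwards.
- rail_mid (a point): Middle of the front of the steel rail, 71 mm above the stand's origin (axes as the stand's). The rail is 35 mm wide up the slope and 320 long, its lips 2.5 mm thick, its front 15 mm off the panel; the modules' foot planes rest on it. A cable duct runs 60 to 88 mm up the slope from here, its lid 10 mm higher than the rail's front. Over 35 N would bend the rail.
- returns_tray: Empty grey open tray, fixed to the bench, 150 mm (its x) by 190 mm (its y), 22 mm high, walls and floor 4 mm thick. Origin at the centre of its underside, z up.
- screwdriver: Screwdriver with a red handle, 176 mm long, lying on the bench. Origin under its middle. Leave alone.
- wash_bottle: White squeeze bottle with a red cap and bent nozzle, 202 mm high, standing on the bench. Origin at the centre of its base. Leave alone.
- std_resistor: Black resistor block with two binding posts, 46 x 66 x 48 mm, on the bench. Origin at the centre of its base. Leave alone.
Not all that is in view belongs to the job. What is shaped like the part that bears relay_mid but pink or red is not meant.

How it is judged:
By the outcome, as a careful person would: the job done as asked, in the order asked, and still so for the second after the job is handed in, with the robot touching nothing.
It also fails if it takes over 61 s, if anything falls off the work surface, if the arm or the gripper's body presses on something with over 40 N, if the wrist force passes 120 N, or if a joint passes its speed limit or range.

### The arm

A 6-joint arm with a two-finger parallel gripper is mounted at the origin on a cart in front of the work surface, level with it; the furniture and walls round the work are solid. World frame = base frame: x ahead of the robot, y to its left, z up, the work surface at z = 0. Lengths are in m, angles in degrees, forces in N, time in s.
With the tool pointing down it reaches from about 0.35 to 0.875 m from the base axis. Payload 4.2 kg.
Tool frame: the origin (TCP) lies on the centre line of the jaws, within the pads' length; the fingertips stand 19 mm ahead of it and the grasp point (between the pads) is the TCP; x points along the fingers, y is the direction in which the jaws open and shut, and the axes are right-handed (so a half turn about x gives the same grasp; the last joint's range is limited). The gripper opens to 87 mm and grips with 3 to 60 N. Pads are 19 mm wide; open, the fingers measure 117 mm over their backs; the gripper's body (75 mm by 190 mm) begins 51 mm behind the grasp point.
Start: joints at [86.265, 22.042, 0.453, 0, -68.411, -14.817], TCP at [0.199, 0.593, 0.242] pointing down, gripper open.
Joint ranges: [-179.83, 179.83], [-69.29, 118.12], [-61.27, 80.66], [-181.25, 117.63], [-171.15, -9.14], [-177.46, 177.46]. Speed limits (degrees/s): [159.86, 159.86, 180, 180, 180, 180].

### API

Orientations are given as a 3x3 rotation matrix whose columns are the frame's x, y, z axes.
In Python, from station import r, viewer, job, spotter gives the robot as it stands.
- The arm moves only by the tool play_rows, never from a script. Its argument "commands" is a list of rows, each an object of numbers: "fingers": the gripper command: -1 is fully open, 1 is shut, values between are in proportion; "tx", "ty", "tz": the shift along the tool's x, y, z normalised to -1 to 1, where 1 is 750 mm; "ax", "ay", "az": the turn, a rotation vector about the tool's x, y, z normalised to -1 to 1, where 1 is pi rad. In form: [{"fingers": .., "tx": .., "ty": .., "tz": .., "ax": .., "ay": .., "az": ..}, ...]. A call has 1 to 5 rows; each row is the pose to reach, as a shift and turn from the pose commanded when the call began, along the tool's axes at that moment, turning the shorter way round; what a row does not reach only later rows make up. A row lasts 1/12 s, in which the tool goes at most 41.7 mm and 7.16 degrees, less where a joint would pass 70% of its speed; a pose out of reach is approached as far as the arm can. A call with a number of a shift or a turn outside -1 to 1 is refused whole. A call with a gripper value outside its range is refused whole. The fingers move at their own pace and stop on an object; the grip force is fixed at half the most. Time passes only in rows, so rows that repeat a pose let the fingers close. It gives the time, the measured TCP pose, the force and the opening at its end, in the units of the state.
- r.sense(): the state, without advancing time (a new reading comes with each control period).
- viewer.capture(name): name is "side" or "top"; returns a dict with "image" (420x560x3 uint8, red, green, blue), "fx", "fy", "cx", "cy" (pixels), "dist" ([k1, k2, p1, p2, k3] as OpenCV has them; the pictures are not rectified), "R" (3x3) and "t" (3): a world point X has camera coordinates R X + t. Camera axes: x right, y down, z forward; pixel columns grow to the right and rows downward; lengths in m; the calibration is good to about 2 mm. A picture is of the moment at which its call begins. There is no depth.
- job.finish_job(): hands the job in, once; it reports no verdict.
Trained networks look in a picture, given as the dict that the camera call returned (one of the last four; its "shot" number tells which), for a name from the list of things; names that differ only in an ending like _2 or _b are one class to them, and where a whole thing is asked for, a point or a joint stands for the part that bears it (a point fixed in the world has none). Each returns a list of dicts, best first, with "score" (0 to 1); they miss things now and then, are a little off and sometimes report something else, mostly with a low value. They report only what shows in the picture. A call takes as long as a camera call. They do not tell look-alikes from the thing itself.
- spotter.find_in(name, picture): "uv" ([column, row] in pixels, amid what is visible of it).
- spotter.silhouettes(name, picture): "region" (420x560 bool, what is visible of it) and "uv" ([column, row] in pixels, amid what is visible of it).
The state is a dict: "time_s": time; "joints": joint angles; "joint_velocities": joint speeds; "effort": joint torques, N m; "tcp_pos": TCP position; "ee_rot": TCP orientation; "wrist_force": force on the tool from outside, world axes, zero at the start; "moment": the same for the moment, N m; "gripper_width": opening from 0.0 (shut) to 1.0 (fully open).
Only numpy, scipy, OpenCV 4.12 (cv2) and the standard library are available. Lean on these libraries where they do the work, as an engineer would, in place of code of your own. Each camera call takes 0.05 s, during which the arm holds its last target. There are 200 camera calls.

## Working session

There is one attempt and no reset: what is moved stays moved. The work goes in short steps, Python scripts to look and compute and a tool call to move; the robot and the scene stay as the last step left them, time stands still between calls to the robot, and variables do not carry over. Pictures are saved under pics/ and viewed, about 8 in all and at most 12, crops included, and the job is handed in when it is done.

Besides the shell and the picture viewer there is one more tool, called after "Emit:" by a JSON object that holds its "name" and its "arguments". play_rows: Moves the arm, as the interface text tells. Its arguments: {"type":"object","properties":{"commands":{"type":"array"}},"required":["commands"]}

```bash
ls; mkdir -p pics; python3 - <<'E'
from station import r, viewer, spotter
import cv2, numpy as np
s=r.sense(); print({k:np.round(v,3).tolist() for k,v in s.items()})
for n in ['side','top']:
    p=viewer.capture(n)
    cv2.imwrite(f'pics/{n}0.png',p['image'][:,:,::-1])
    print(n,p['fx'],p['fy'],p['cx'],p['cy'],p['dist'],np.round(p['R'],4).tolist(),np.round(p['t'],4).tolist(), (-p['R'].T@p['t']).round(3))
    for k in ['relay_mid','relay_hook','relay_lip','breaker_mid','rail_stand','rail_mid','returns_tray','screwdriver','wash_bottle','std_resistor']:
        print(k,[(np.round(d['uv'],1).tolist(),round(float(d['score']),2)) for d in spotter.find_in(k,p)][:4])
E
```

```text
pics
{'time_s': 0.0, 'joints': [86.263, 22.09, 0.378, -0.029, -68.412, -14.817], 'joint_velocities': [0.053, -0.07, 0.001, 0.04, 0.045, -0.06], 'effort': [0.001, -39.066, 18.741, 4.22, 0.011, -0.0], 'tcp_pos': [0.199, 0.592, 0.24], 'ee_rot': [[-0.001, -0.318, -0.948], [-0.002, -0.948, 0.318], [-1.0, 0.002, -0.0]], 'wrist_force': [-0.094, 0.205, -0.157], 'moment': [0.051, -0.046, -0.032], 'gripper_width': 1.004}
side 448.68219771073075 448.68219771073075 277.24177048647994 212.22341335990677 [0.00718736 0.         0.         0.         0.        ] [[-0.9995, 0.0283, -0.0148], [0.0263, 0.4699, -0.8823], [-0.018, -0.8822, -0.4704]] [0.5399, 0.1091, 1.1334] [0.557 0.933 0.637]
relay_mid [([353.4, 198.8], 0.94), ([295.2, 254.2], 0.93), ([175.2, 299.2], 0.64)]
relay_hook [([294.8, 251.4], 0.93), ([353.0, 196.2], 0.93), ([172.7, 300.4], 0.86)]
relay_lip [([352.8, 200.5], 0.66), ([172.3, 304.9], 0.59), ([295.8, 255.1], 0.57)]
breaker_mid [([274.7, 229.1], 0.75)]
rail_stand [([272.2, 278.0], 0.65)]
rail_mid [([269.0, 279.5], 0.61)]
returns_tray [([291.5, 200.9], 0.93)]
screwdriver [([332.2, 2
[... 237 characters left out ...]
  0.        ] [[-0.0207, -0.9998, -0.0048], [-0.9873, 0.0212, -0.1577], [0.1577, 0.0014, -0.9875]] [-0.0581, 0.5436, 1.0881] [ 0.364 -0.071  1.16 ]
relay_mid [([376.5, 304.9], 0.89), ([181.1, 124.9], 0.75), ([198.3, 223.0], 0.67), ([311.7, 143.2], 0.54)]
relay_hook [([201.7, 223.9], 0.79), ([182.5, 123.8], 0.7), ([372.8, 310.0], 0.69)]
relay_lip [([182.0, 124.6], 0.9), ([371.2, 306.4], 0.61), ([199.6, 219.9], 0.59)]
breaker_mid [([236.5, 203.5], 0.56)]
rail_stand [([215.2, 202.7], 0.69), ([198.0, 220.3], 0.64)]
rail_mid [([215.6, 205.0], 0.82)]
returns_tray [([377.5, 228.0], 0.58)]
screwdriver [([306.9, 273.6], 0.73)]
wash_bottle [([382.1, 129.0], 0.81)]
std_resistor [([313.2, 144.0], 0.87)]
```

```bash
python3 - <<'E'
import cv2, numpy as np
a=cv2.imread('pics/side0.png');b=cv2.imread('pics/top0.png')
a=cv2.resize(a,(800,600),interpolation=cv2.INTER_CUBIC);b=cv2.resize(b,(800,600),interpolation=cv2.INTER_CUBIC)
cv2.imwrite('pics/s1.png',a);cv2.imwrite('pics/t1.png',b)
E
```

```text
(no output)
```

View pics/s1.png

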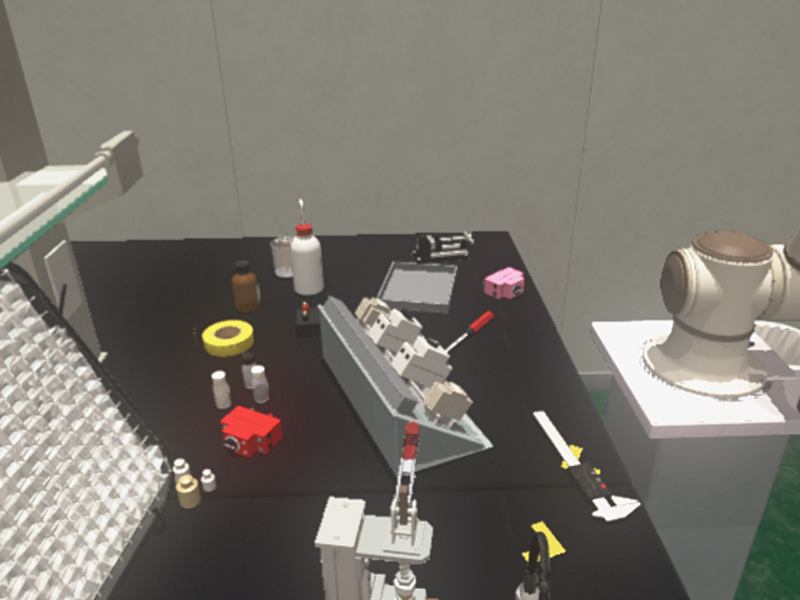

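View pics/t1.png

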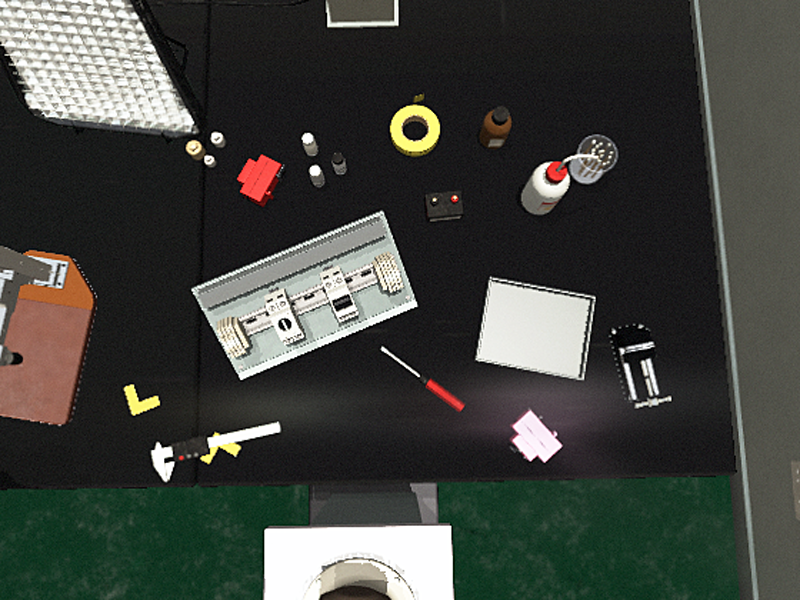

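Top view (800-px scale): three things have the module shape. The grey one with the round dial is at (284,318), next to the toggle-bar breaker at (340,292) on the rail. The red one at (261,178) and the pink one at (536,435) are decoys. The grey dial module is the relay, and I'll confirm that in an enlarged crop.

```bash
python3 - <<'E'
import cv2
b=cv2.imread('pics/top0.png')[145:270,130:296]
cv2.imwrite('pics/t2.png',cv2.resize(b,None,fx=4.8,fy=4.8,interpolation=cv2.INTER_CUBIC))
b=cv2.imread('pics/side0.png')[200:332,220:352]
cv2.imwrite('pics/s2.png',cv2.resize(b,None,fx=4.5,fy=4.5,interpolation=cv2.INTER_CUBIC))
E
```

```text
(no output)
```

View pics/t2.png

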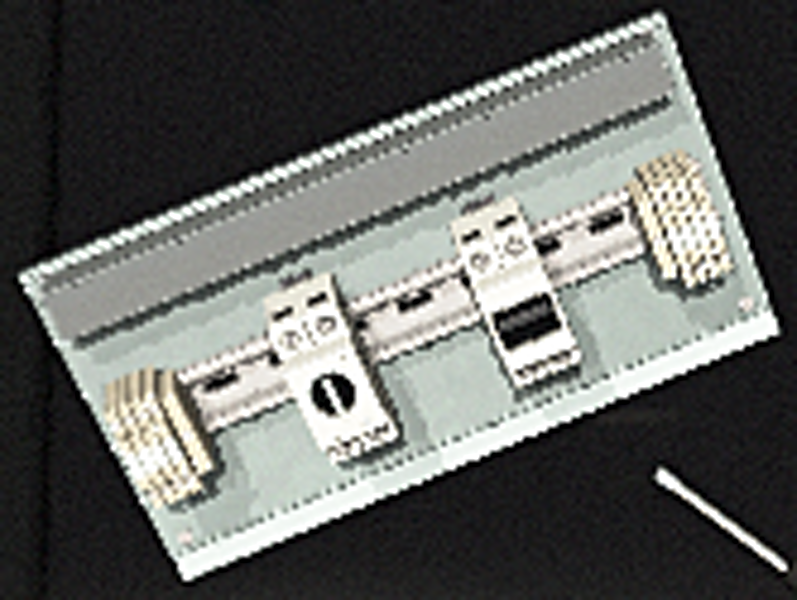

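View pics/s2.png

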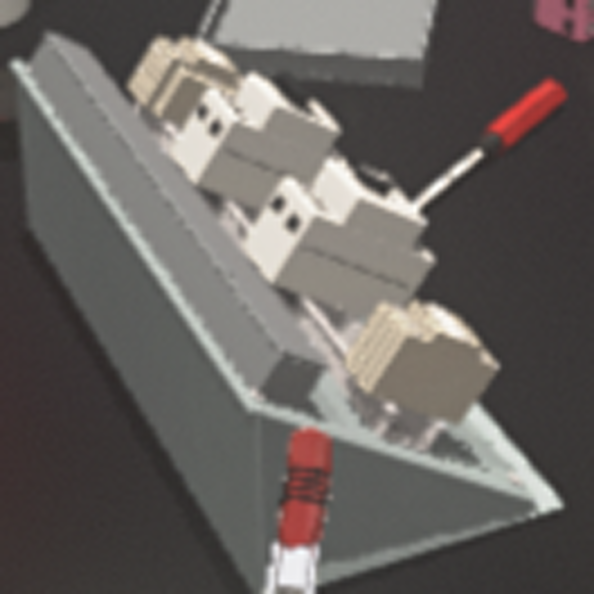

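Confirmed: the dial module at top-crop (333,395) is the relay, to the robot's left (+y) of the toggle breaker at (528,322). Next I fit the stand pose.

```bash
cat > h.py <<'E'
import numpy as np, cv2
from scipy.spatial.transform import Rotation as Ro
def proj(p,X):
    return cv2.projectPoints(np.asarray(X,float).reshape(-1,1,3),cv2.Rodrigues(p['R'])[0],np.asarray(p['t'],float),np.array([[p['fx'],0,p['cx']],[0,p['fy'],p['cy']],[0,0,1.]]),np.asarray(p['dist'],float))[0].reshape(-1,2)
a=np.radians(35)
Rs=np.array([[np.cos(a),0,-np.sin(a)],[0,1,0],[np.sin(a),0,np.cos(a)]])  # rail frame in stand axes
def stand_to_world(q,X):  # q=x,y,yaw
    return np.asarray(X)@Ro.from_euler('z',q[2]).as_matrix().T+[q[0],q[1],0]
def rail(X): return np.asarray(X,float)@Rs.T+[0,0,.071]
E
cat > fit.py <<'E'
from h import *
from station import viewer
from scipy.optimize import least_squares
T=viewer.capture('top');S=viewer.capture('side')
ct=lambda u,v:np.array([(u+.5)/4.8-.5+130,(v+.5)/4.8-.5+145])
cs=lambda u,v:np.array([(u+.5)/4.5-.5+220,(v+.5)/4.5-.5+200])
hw=.170
st=[('T',ct(25,275),(.1033,hw,.125)),('T',ct(662,12),(.1033,-hw,.125)),('T',ct(185,578),(-.0667,hw,.006)),('T',ct(780,328),(-.0667,-hw,.006)),
('S',cs(250,408),(.1033,hw,.125)),('S',cs(562,505),(-.0667,hw,.006)),('S',cs(12,63),(.1033,-hw,.125))]
mod=[('T',ct(335,395),(0,0,.065)),('T',ct(265,298),(.04,.018,.042)),('T',ct(332,272),(.04,-.018,.042)),('T',ct(401,437),(-.04,-.018,.042)),
('S',cs(282,178),(.04,-.018,.042)),('S',cs(318,207),(.04,.018,.042)),('S',cs(436,255),(-.04,.018,.042)),('S',cs(416,211),(-.023,.018,.058)),('S',cs(315,188),(.023,.018,.058))]
brk=[('T',ct(528,322),(0,0,.063)),('T',ct(452,229),(.04,.018,.042)),('T',ct(517,198),(.04,-.018,.042)),('T',ct(580,358),(-.04,-.018,.042))]
P={'T':T,'S':S}
def res(q,full=False):
    o=[]
    for L,dy in((st,None),(mod,q[3]),(brk,q[4])):
        for c,uv,X in L:
            if dy is not None: X=rail(np.array(X)+[0,dy,0])
            o.append(proj(P[c],stand_to_world(q,X))[0]-uv)
    o=np.array(o); return o if full else o.ravel()
f=least_squares(res,[.5,.1,.3,.05,-.05],loss='soft_l1')
q=f.x; print(q,np.degrees(q[2])); print(res(q,True).round(1).tolist())
np.save('q.npy',q)
print('relay mid',stand_to_world(q,rail([0,q[3],.028])),'rail mid',stand_to_world(q,rail([0,0,0])))
from station import spotter
for c in P:
  for n,z in(('returns_tray',.004),):
    d=spotter.silhouettes(n,P[c])[0]; m=d['region'].astype(np.uint8)
    print(c,n,d['score'],m.sum(),cv2.minAreaRect(cv2.findNonZero(m)))
# tray fit from corners of top image (800-scale)
k=560/800
uv=[np.array(x)*k for x in((490,278),(595,296),(583,379),(476,360))]
def tr(t):
    X=np.array([[.075,.095],[.075,-.095],[-.075,-.095],[-.075,.095]])
    c,s=np.cos(t[2]),np.sin(t[2])
    return (proj(T,np.c_[X@np.array([[c,s],[-s,c]])+t[:2],np.full(4,.022)])-uv).ravel()
g=least_squares(tr,[.45,-.3,-.15]); print('tray',g.x,np.degrees(g.x[2]),g.fun.round(1))
E
python3 fit.py
```

```text
[ 0.53289674  0.07336205  0.40131532  0.04483566 -0.04929555] 22.993674078987524
[[-7.1, -6.3], [-5.0, -10.1], [-0.5, 0.0], [-1.0, -3.0], [-6.4, -1.7], [-0.3, 0.5], [-9.2, -2.6], [1.9, 2.0], [1.1, 6.9], [1.7, 5.9], [1.3, -0.4], [-0.1, -0.4], [-0.8, 1.2], [-0.3, 1.1], [2.5, 2.6], [9.7, 1.5], [-0.5, 0.0], [0.1, 4.6], [1.0, 4.7], [0.5, -0.2]]
relay mid [0.50059848 0.10836186 0.09393626] rail mid [0.53289674 0.07336205 0.071     ]
T returns_tray 0.87 4688 ((374.7000427246094, 230.10000610351562), (79.18264770507812, 60.753787994384766), 10.619654655456543)
S returns_tray 0.88 1656 ((291.5967102050781, 200.66299438476562), (54.34583282470703, 34.89906692504883), 3.012787342071533)
tray [ 0.48188951 -0.31700948 -0.20119434] -11.527586378406223 [-0.7 -0.9  0.4 -0.2  0.7  0.8 -0.4  0.3]
```

```bash
sed -i "s/(265,298),(.04,.018,.042)/(265,298),(.04,.018,.0)/;s/(332,272),(.04,-.018,.042)/(332,272),(.04,-.018,.0)/;s/(452,229),(.04,.018,.042)/(452,229),(.04,.018,.0)/;s/(517,198),(.04,-.018,.042)/(517,198),(.04,-.018,.0)/;s/,('S',cs(315,188),(.023,.018,.058))//" fit.py
python3 - <<'E'
s=open('fit.py').read()
s=s.replace("            if dy is not","            if L is st:\n                X=np.array(X); X[0]=q[5]+(.17 if X[0]>0 else 0)\n                X[2]=q[6] if X[2]<.1 else .125\n            if dy is not").replace(",.05,-.05]",",.05,-.05,-.07,.006]")
open('fit.py','w').write(s)
E
python3 fit.py|head -6
```

```text
[ 0.53138969  0.07431934  0.37480516  0.04414639 -0.05245045 -0.08238286
  0.00565231] 21.474754073489738
[[-4.8, -1.7], [-1.0, -2.3], [-0.0, 5.1], [1.2, 5.2], [-0.5, -3.7], [5.6, -0.1], [-1.0, -4.5], [1.2, 2.2], [0.1, -0.5], [0.3, -0.9], [0.4, 0.1], [0.2, -0.3], [-1.0, 1.4], [-0.0, 1.7], [2.7, 3.2], [0.2, 0.8], [-0.9, -1.7], [-0.4, -1.0], [1.0, 0.9]]
relay mid [0.50028285 0.10952156 0.09393626] rail mid [0.53138969 0.07431934 0.071     ]
T returns_tray 0.78 4699 ((374.3205871582031, 229.4420166015625), (79.94364166259766, 61.37276840209961), 10.784297943115234)
S returns_tray 0.75 1554 ((291.5570068359375, 200.6165771484375), (54.04891586303711, 32.96372604370117), 3.6913859844207764)
```

```bash
python3 - <<'E'
s=open('fit.py').read()
s=s.replace("X[0]=q[5]+(.17 if X[0]>0 else 0)","X[0]=q[7] if X[0]>0 else q[5]").replace("-.07,.006]","-.07,.006,.09]").replace("('T',ct(335,395),(0,0,.065)),","")
s=s.replace("# tray fit","""
def wf(im,cam,o):
    Z=lambda u:(u)
    def seg(A,B):
        uv=proj(P[cam],stand_to_world(q,rail([A,B]))); uv=(uv-o[0]+.5)*o[1]-.5
        cv2.line(im,*[tuple(int(round(v)) for v in w) for w in uv],(0,0,255),1,cv2.LINE_AA)
    def box(x0,x1,y0,y1,z0,z1):
        import itertools
        C=list(itertools.product((x0,x1),(y0,y1),(z0,z1)))
        for i in C:
            for j in C:
                if i<j and sum(a!=b for a,b in zip(i,j))==1: seg(i,j)
    for d in q[3:5]:
        box(-.04,.04,d-.018,d+.018,0,.042); box(-.023,.023,d-.018,d+.018,.042,.058)
    seg((0.0105,q[3],.065),(-.0105,q[3],.065));seg((0,q[3]-.0105,.065),(0,q[3]+.0105,.065))
    box(-.0175,.0175,-.16,.16,0,0); box(.06,.088,-.16,.16,.01,.01)
    return im
a=wf(cv2.imread('pics/t2.png'),'T',(np.array([130,145]),4.8)); b=wf(cv2.imread('pics/s2.png'),'S',(np.array([220,200]),4.5))
o=np.zeros((600,800,3),np.uint8); o[:300,:399]=cv2.resize(a,(399,300)); 
cv2.imwrite('pics/ov%s.png'%__import__('sys').argv[1],np.hstack([a[150:510,90:490],cv2.resize(b[150:450,150:480],(400,360))]))
# tray fit""")
open('fit.py','w').write(s)
E
python3 fit.py 1|head -6
```

```text
[ 0.53186104  0.07183103  0.37867526  0.04616935 -0.04989374 -0.06941997
  0.00703462  0.08448189] 21.696494301304003
[[-3.3, -0.4], [0.4, -1.5], [-0.8, 0.2], [0.2, -0.0], [1.1, -4.9], [0.0, 0.2], [-0.1, -5.1], [0.3, -0.3], [0.5, -0.7], [0.8, 0.2], [0.3, -0.5], [-0.7, 1.2], [0.1, 1.4], [2.9, 3.0], [0.3, 0.9], [-0.9, -1.5], [-0.4, -0.9], [1.1, 0.9]]
relay mid [0.49987034 0.10879224 0.09393626] rail mid [0.53186104 0.07183103 0.071     ]
T returns_tray 0.94 4765 ((374.9228210449219, 229.60400390625), (79.30403900146484, 61.80965042114258), 10.007980346679688)
S returns_tray 0.88 1583 ((291.9293518066406, 200.70172119140625), (53.2608757019043, 33.11922073364258), 3.3664605617523193)
```

View pics/ov1.png

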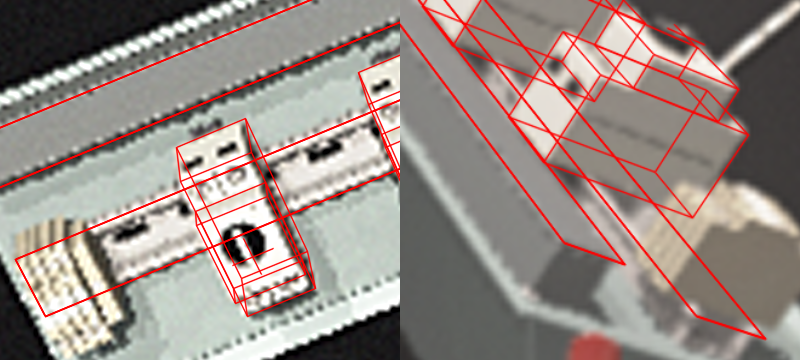

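The wireframe fits: relay and breaker outlines, rail edges and duct line match to within about 1 to 2 px. Next I work out the waypoints and check the tall clutter on the left.

```bash
cat > plan.py <<'E'
from h import *
from station import r
q=np.load('q.npy')
Rw=Ro.from_euler('z',q[2]).as_matrix()@Rs        # rail frame in world: cols xs,y,n
XS,YR,N=Rw.T
def W(x,n,dy=0): return stand_to_world(q,rail([x,q[3]+dy,n]))
RT=np.c_[-N,YR,np.cross(-N,YR)]                  # tool x into panel, y along rail
def to(name,p,R):
    s=r.sense(); Rc=np.array(s['ee_rot']); d=Rc.T@(np.asarray(p)-s['tcp_pos'])
    v=Ro.from_matrix(Rc.T@R).as_rotvec()
    print(name,'mm',(d*1e3).round(1),'deg',np.degrees(v).round(2),'| t',(d/.75).round(4).tolist(),'a',(v/np.pi).round(4).tolist())
def st():
    s=r.sense(); print('t',round(s['time_s'],2),'tcp',np.round(s['tcp_pos'],4),'F',np.round(s['wrist_force'],1),'F_rail',np.round(Rw.T@s['wrist_force'],1),'M',np.round(s['moment'],2),'w',round(s['gripper_width'],3),'j',np.round(s['joints'],0))
    p=(np.array(s['tcp_pos'])-W(0,0))@Rw; print('tcp in relay-seat frame mm',(p*1e3).round(1),'rot err deg',np.degrees(Ro.from_matrix(RT.T@np.array(s['ee_rot'])).as_rotvec()).round(2))
E
python3 fit.py 2 >/dev/null; python3 - <<'E'
from plan import *
print('G',W(-.008,.026),'pre',W(-.008,.146))
st()
to('w1',[.25,.28,.30],RT); to('pre',W(-.008,.146),RT)
from station import viewer
T=viewer.capture('top');S=viewer.capture('side')
# triangulate candidate: red clip tip side(287,301); list where on top it would be for heights
import numpy as np
def ray(p,uv):
    K=np.array([[p['fx'],0,p['cx']],[0,p['fy'],p['cy']],[0,0,1]]);d=p['R'].T@np.linalg.inv(K)@[*uv,1];return -p['R'].T@p['t'],d
c,d=ray(S,(287,301))
for z in(.05,.1,.2,.3,.4): X=c+d*(z-c[2])/d[2]; print(X.round(3),proj(T,X)[0].round(0))
c,d=ray(S,(375,380))
for z in(.0,.1,.2): X=c+d*(z-c[2])/d[2]; print(X.round(3),proj(T,X)[0].round(0))
E
```

```text
G [0.49484727 0.10679368 0.08770934] pre [0.43089429 0.08134823 0.18600759]
t 1.9 tcp [0.1988 0.5925 0.2416] F [-0.7  0.2  0.6] F_rail [-0.1  0.4  0.8] M [-0.03  0.03 -0.02] w 0.997 j [ 86.  22.   0.  -0. -68. -15.]
tcp in relay-seat frame mm [  2.  560.7 206.8] rot err deg [-134.32   15.52   42.35]
w1 mm [ -58.5  280.  -147.9] deg [134.32 -15.52 -42.35] | t [-0.0779, 0.3733, -0.1973] a [0.7462, -0.0862, -0.2353]
pre mm [  55.5  410.8 -382.6] deg [134.32 -15.52 -42.35] | t [0.0741, 0.5477, -0.5102] a [0.7462, -0.0862, -0.2353]
[0.526 0.215 0.05 ] [159. 215.]
[0.528 0.277 0.1  ] [128. 211.]
[0.534 0.399 0.2  ] [ 56. 203.]
[0.539 0.521 0.3  ] [-30. 193.]
[0.544 0.643 0.4  ] [-136.  181.]
[ 0.378  0.378 -0.   ] [ 99. 277.]
[0.406 0.465 0.1  ] [ 46. 265.]
[0.434 0.552 0.2  ] [-18. 251.]
```

Emit:
{"name": "play_rows", "arguments": {"commands": [{"fingers": -1,"tx": -0.052,"ty": 0.189,"tz": -0.155,"ax": 0,"ay": 0,"az": 0},{"fingers": -1,"tx": -0.052,"ty": 0.189,"tz": -0.155,"ax": 0,"ay": 0,"az": 0},{"fingers": -1,"tx": -0.052,"ty": 0.189,"tz": -0.155,"ax": 0,"ay": 0,"az": 0},{"fingers": -1,"tx": -0.052,"ty": 0.189,"tz": -0.155,"ax": 0,"ay": 0,"az": 0},{"fingers": -1,"tx": -0.052,"ty": 0.189,"tz": -0.155,"ax": 0,"ay": 0,"az": 0}]}}

```text
time_s: 2.42
tcp_pos: [0.2647, 0.4177, 0.282]
ee_rot: [[0.0, -0.319, -0.948], [0.001, -0.948, 0.319], [-1.0, -0.001, -0.0]]
wrist_force: [-0.9, 0.3, -0.1]
gripper_width: 0.996
```

Emit:
{"name": "play_rows", "arguments": {"commands": [{"fingers": -1,"tx": -0.052,"ty": 0.189,"tz": -0.155,"ax": 0,"ay": 0,"az": 0},{"fingers": -1,"tx": -0.052,"ty": 0.189,"tz": -0.155,"ax": 0,"ay": 0,"az": 0},{"fingers": -1,"tx": -0.052,"ty": 0.189,"tz": -0.155,"ax": 0,"ay": 0,"az": 0},{"fingers": -1,"tx": -0.052,"ty": 0.189,"tz": -0.155,"ax": 0,"ay": 0,"az": 0},{"fingers": -1,"tx": -0.052,"ty": 0.189,"tz": -0.155,"ax": 0,"ay": 0,"az": 0}]}}

```text
time_s: 2.83
tcp_pos: [0.3296, 0.2465, 0.3211]
ee_rot: [[0.002, -0.32, -0.947], [0.002, -0.947, 0.32], [-1.0, -0.002, -0.001]]
wrist_force: [0.1, 0.1, 0.2]
gripper_width: 1.001
```

Emit:
{"name": "play_rows", "arguments": {"commands": [{"fingers": -1,"tx": 0,"ty": 0,"tz": 0,"ax": 0.185,"ay": -0.021,"az": -0.058},{"fingers": -1,"tx": 0,"ty": 0,"tz": 0,"ax": 0.185,"ay": -0.021,"az": -0.058},{"fingers": -1,"tx": 0,"ty": 0,"tz": 0,"ax": 0.185,"ay": -0.021,"az": -0.058},{"fingers": -1,"tx": 0,"ty": 0,"tz": 0,"ax": 0.185,"ay": -0.021,"az": -0.058},{"fingers": -1,"tx": 0,"ty": 0,"tz": 0,"ax": 0.185,"ay": -0.021,"az": -0.058}]}}

```text
time_s: 3.25
tcp_pos: [0.3292, 0.2495, 0.3199]
ee_rot: [[0.052, -0.787, -0.614], [0.185, -0.597, 0.781], [-0.981, -0.154, 0.115]]
wrist_force: [-0.7, -0.6, -0.2]
gripper_width: 1.001
```

Emit:
{"name": "play_rows", "arguments": {"commands": [{"fingers": -1,"tx": 0,"ty": 0,"tz": 0,"ax": 0.185,"ay": -0.021,"az": -0.058},{"fingers": -1,"tx": 0,"ty": 0,"tz": 0,"ax": 0.185,"ay": -0.021,"az": -0.058},{"fingers": -1,"tx": 0,"ty": 0,"tz": 0,"ax": 0.185,"ay": -0.021,"az": -0.058},{"fingers": -1,"tx": 0,"ty": 0,"tz": 0,"ax": 0.185,"ay": -0.021,"az": -0.058},{"fingers": -1,"tx": 0,"ty": 0,"tz": 0,"ax": 0.185,"ay": -0.021,"az": -0.058}]}}

```text
time_s: 3.67
tcp_pos: [0.329, 0.2495, 0.3199]
ee_rot: [[0.193, -0.977, -0.093], [0.304, -0.031, 0.952], [-0.933, -0.212, 0.291]]
wrist_force: [-0.1, -1.0, -0.3]
gripper_width: 1.001
```

Emit:
{"name": "play_rows", "arguments": {"commands": [{"fingers": -1,"tx": 0,"ty": 0,"tz": 0,"ax": 0.185,"ay": -0.021,"az": -0.058},{"fingers": -1,"tx": 0,"ty": 0,"tz": 0,"ax": 0.185,"ay": -0.021,"az": -0.058},{"fingers": -1,"tx": 0,"ty": 0,"tz": 0,"ax": 0.185,"ay": -0.021,"az": -0.058},{"fingers": -1,"tx": 0,"ty": 0,"tz": 0,"ax": 0.185,"ay": -0.021,"az": -0.058},{"fingers": -1,"tx": 0,"ty": 0,"tz": 0,"ax": 0.185,"ay": -0.021,"az": -0.058}]}}

```text
time_s: 4.08
tcp_pos: [0.3289, 0.2494, 0.3199]
ee_rot: [[0.364, -0.84, 0.402], [0.316, 0.517, 0.795], [-0.876, -0.162, 0.454]]
wrist_force: [0.6, -0.2, -0.3]
gripper_width: 0.999
```

```bash
python3 -c "
from plan import *
st(); to('pre',W(-.008,.146),RT)"
```

```text
t 4.08 tcp [0.3289 0.2494 0.3199] F [ 0.6 -0.2 -0.3] F_rail [ 0.2 -0.4 -0.5] M [-0.6   0.68 -0.05] w 0.999 j [  68.  -18.  -43.   20.  -41. -110.]
tcp in relay-seat frame mm [ 42.1 193.8 274.3] rot err deg [-35.98   4.32  11.24]
pre mm [ 101.2 -150.9 -153.4] deg [ 35.98  -4.32 -11.24] | t [0.1349, -0.2012, -0.2046] a [0.1999, -0.024, -0.0624]
```

Emit:
{"name": "play_rows", "arguments": {"commands": [{"fingers": -1,"tx": 0.1349,"ty": -0.2012,"tz": -0.2046,"ax": 0.2,"ay": -0.024,"az": -0.0624},{"fingers": -1,"tx": 0.1349,"ty": -0.2012,"tz": -0.2046,"ax": 0.2,"ay": -0.024,"az": -0.0624},{"fingers": -1,"tx": 0.1349,"ty": -0.2012,"tz": -0.2046,"ax": 0.2,"ay": -0.024,"az": -0.0624},{"fingers": -1,"tx": 0.1349,"ty": -0.2012,"tz": -0.2046,"ax": 0.2,"ay": -0.024,"az": -0.0624},{"fingers": -1,"tx": 0.1349,"ty": -0.2012,"tz": -0.2046,"ax": 0.2,"ay": -0.024,"az": -0.0624}]}}

```text
time_s: 4.5
tcp_pos: [0.4152, 0.1014, 0.2209]
ee_rot: [[0.51, -0.414, 0.754], [0.216, 0.91, 0.353], [-0.833, -0.017, 0.553]]
wrist_force: [1.7, 2.1, 1.1]
gripper_width: 1.003
```

```bash
python3 -c "
from plan import *
st(); to('pre',W(-.008,.146),RT)"
```

```text
t 4.5 tcp [0.4152 0.1014 0.2209] F [1.7 2.1 1.1] F_rail [ 2.6  1.3 -0.4] M [-0.18  0.67  0.05] w 1.003 j [  34.  -11.  -61.   42.   -9. -139.]
tcp in relay-seat frame mm [  6.2  24.4 178.7] rot err deg [-2.83  1.38  0.75]
pre mm [ 32.7 -24.2 -14.6] deg [ 2.83 -1.38 -0.75] | t [0.0436, -0.0322, -0.0195] a [0.0157, -0.0076, -0.0042]
```

```bash
cat > kin.py <<'E'
from h import *
from scipy.optimize import least_squares
# tool R = Rz(j1) * [pitch plane] ; x=(forward,left,up); params h,a1,a2,a3,d4,dl,L, 
def fk(j,P):
    h,a1,a2,a3,d4,dl,L=P; j=np.radians(j)
    Ry=lambda t:Ro.from_euler('y',t).as_matrix(); Rx=lambda t:Ro.from_euler('x',t).as_matrix(); Rz=lambda t:Ro.from_euler('z',t).as_matrix()
    R1=Rz(j[0]); R2=R1@Ry(j[1]); R3=R1@Ry(j[1]-j[2])   # upper arm along z of R2, forearm along x of R3
    w=np.array([0,0,h])+R1@[a1,dl,0]+R2@[0,0,a2]+R3@[d4,0,a3]
    R=R3@Rx(S4*j[3])@Ry(-j[4])@Rx(S6*j[5]+O6)
    return w+R@[L,0,0],R
S4=S6=1;O6=0
E
python3 - <<'E'
import kin; from kin import *
from station import r
s=r.sense(); print(np.round(s['joints'],3),np.round(s['tcp_pos'],4),np.round(s['ee_rot'],4).tolist())
D=[([86.263,22.09,.378,-.029,-68.412,-14.817],[.199,.592,.240],[[-.001,-.318,-.948],[-.002,-.948,.318],[-1,.002,0]]),
([68,-18,-43,20,-41,-110],[.3289,.2494,.3199],[[0.364, -0.84, 0.402], [0.316, 0.517, 0.795], [-0.876, -0.162, 0.454]]),(s['joints'],s['tcp_pos'],s['ee_rot'])]
for a in(1,-1):
  for b in(1,-1):
    for o in(0,np.pi/2,np.pi,-np.pi/2):
      kin.S4,kin.S6,kin.O6=a,b,o
      e=[np.degrees(Ro.from_matrix(fk(np.array(j),[.4,0,.4,0,.4,0,.2])[1].T@np.array(R)).magnitude()).round(1) for j,p,R in D]
      if sum(e)<60: print(a,b,o,e); best=(a,b,o)
E
```

```text
[  34.112  -11.075  -61.182   42.294   -9.128 -139.467] [0.4152 0.1014 0.2209] [[0.5096, -0.414, 0.7543], [0.2162, 0.9101, 0.3534], [-0.8328, -0.017, 0.5533]]
-1 -1 -1.5707963267948966 [np.float64(0.0), np.float64(0.5), np.float64(0.0)]
```

```bash
sed -i 's/^S4=S6=1;O6=0/S4=S6=-1;O6=-np.pi\/2/' kin.py; cat > ik.py <<'E'
from kin import *
from plan import *
D=[([86.263,22.09,.378,-.029,-68.412,-14.817],[.199,.5925,.2410]),([68,-18,-43,20,-41,-110],[.3289,.2494,.3199]),([34.112,-11.075,-61.182,42.294,-9.128,-139.467],[.4152,.1014,.2209])]
wt=[1,.3,1]
f=least_squares(lambda P:np.r_[np.concatenate([w*(fk(np.array(j),P)[0]-p) for (j,p),w in zip(D,wt)]),1e-2*(P-[.45,0,.4,0,.4,-.15,.2])],[.45,0,.4,0,.4,-.15,.2]); P=f.x
LO=np.array([-179.83,-69.29,-61.27,-181.25,-171.15,-177.46]);HI=np.array([179.83,118.12,80.66,117.63,-9.14,177.46])
def ik(p,R,j0=None,n=40):
    best=None; rng=np.random.default_rng(0)
    for k in range(n):
        x0=rng.uniform(np.maximum(LO,-150),np.minimum(HI,150)) if k or j0 is None else np.array(j0)
        g=least_squares(lambda j:np.r_[(fk(j,P)[0]-p)*10,Ro.from_matrix(fk(j,P)[1].T@R).as_rotvec()],np.clip(x0,LO+.5,HI-.5),bounds=(LO,HI),x_scale=50,max_nfev=200)
        if best is None or g.cost<best.cost-1e-9: best=g
        if best.cost<1e-9: break
    return best
E
python3 - <<'E'
from ik import *
print('P',P.round(4),'res mm',(f.fun[:9]*1e3).round(1))
RT2=RT@np.diag([1,-1,-1])
for n,T in(('RT',RT),('RT2',RT2)):
    for nm,x,z in(('pre',-.008,.146),('mid',-.008,.08),('grasp',-.008,.026)):
        g=ik(W(x,z),T,r.sense()['joints']); print(n,nm,g.cost,g.x.round(1))
E
```

```text
P [-0.0465  0.3021  0.4333  0.0514  0.1297 -0.1503  0.1089] res mm [ -9.7   0.7   4.8 -10.3   3.9 -17.5   7.3 -10.8   0.5]
RT pre 0.042949406953654755 [  31.5   -6.9  -61.3   20.4  -10.7 -118.9]
RT mid 0.19690714139063323 [  29.4    6.2  -61.3    4.1   -9.1 -101.3]
RT grasp 0.33635838774331617 [ 26.3  18.6 -61.3 -65.6  -9.1 -27. ]
RT2 pre 0.042949406967683984 [ 31.5  -6.9 -61.3  20.4 -10.7  61.1]
RT2 mid 0.1969071413789382 [ 29.4   6.2 -61.3   4.1  -9.1  78.7]
RT2 grasp 0.3363583881712428 [ 26.3  18.6 -61.3 -65.6  -9.1 153. ]
```

```bash
sed -i 's/1e-2\*(P/1e-4*(P/' ik.py; cat > t.py <<'E'
from ik import *
print('P',P.round(4),'res mm',(f.fun[:9]*1e3).round(1))
for nm,x,z in(('pre',-.008,.146),('mid',-.008,.08),('grasp',-.008,.026)):
  for tilt in (0,20,40):
    R=RT@Ro.from_euler('y',tilt,degrees=True).as_matrix(); g=ik(W(x,z),R,r.sense()['joints']); print(nm,tilt,R[:,0].round(2),g.cost.round(6),g.x.round(1))
E
python3 t.py
```

```text
P [-0.0613  0.3082  0.4317  0.0561  0.1219 -0.1508  0.1   ] res mm [ -9.1   0.7   4.7 -11.    3.4 -17.7   7.2 -10.3   0.6]
pre 0 [ 0.53  0.21 -0.82] 0.045482 [  31.5   -7.2  -61.3   20.9  -10.8 -119.4]
pre 20 [ 0.24  0.1  -0.97] 0.009988 [  31.    -3.6  -61.3    4.4  -20.7 -103.3]
pre 40 [-0.08 -0.03 -1.  ] 0.000453 [ 30.5   1.1 -61.3  -1.7 -33.  -97.4]
mid 0 [ 0.53  0.21 -0.82] 0.213018 [  29.4    5.2  -61.3    4.2   -9.1 -101.3]
mid 20 [ 0.24  0.1  -0.97] 0.116791 [ 29.    8.5 -61.3  -3.8 -17.2 -93.6]
mid 40 [-0.08 -0.03 -1.  ] 0.061917 [ 28.8  12.5 -61.3  -5.8 -27.3 -91.8]
grasp 0 [ 0.53  0.21 -0.82] 0.370918 [ 26.8  17.2 -61.3 -51.7  -9.1 -41.7]
grasp 20 [ 0.24  0.1  -0.97] 0.225259 [ 27.8  19.6 -61.3 -12.8 -12.7 -83.2]
grasp 40 [-0.08 -0.03 -1.  ] 0.134975 [ 27.7  23.2 -61.3 -10.1 -21.9 -86.2]
```

Emit:
{"name": "play_rows", "arguments": {"commands": [{"fingers": -1,"tx": -0.1,"ty": -0.03,"tz": 0,"ax": 0,"ay": 0.1,"az": 0},{"fingers": -1,"tx": -0.1,"ty": -0.03,"tz": 0,"ax": 0,"ay": 0.1,"az": 0},{"fingers": -1,"tx": -0.1,"ty": -0.03,"tz": 0,"ax": 0,"ay": 0.1,"az": 0},{"fingers": -1,"tx": -0.1,"ty": -0.03,"tz": 0,"ax": 0,"ay": 0.1,"az": 0}]}}

```text
time_s: 4.83
tcp_pos: [0.3828, 0.0645, 0.2846]
ee_rot: [[0.282, -0.412, 0.866], [0.106, 0.911, 0.399], [-0.954, -0.021, 0.3]]
wrist_force: [1.7, -2.2, 0.2]
gripper_width: 1.003
```

```bash
python3 -c "
from station import r
import json; s=r.sense(); json.dump([list(map(float,s['joints'])),list(map(float,s['tcp_pos']))],open('d1.json','w'))"
```

Emit:
{"name": "play_rows", "arguments": {"commands": [{"fingers": -1,"tx": -0.05,"ty": -0.1,"tz": 0,"ax": 0.1,"ay": 0.1,"az": 0},{"fingers": -1,"tx": -0.05,"ty": -0.1,"tz": 0,"ax": 0.1,"ay": 0.1,"az": 0},{"fingers": -1,"tx": -0.05,"ty": -0.1,"tz": 0,"ax": 0.1,"ay": 0.1,"az": 0},{"fingers": -1,"tx": -0.05,"ty": -0.1,"tz": 0,"ax": 0.1,"ay": 0.1,"az": 0}]}}

```text
time_s: 5.17
tcp_pos: [0.4075, -0.0084, 0.3219]
ee_rot: [[-0.012, -0.105, 0.994], [0.022, 0.994, 0.105], [-1.0, 0.024, -0.01]]
wrist_force: [-0.4, 0.0, -1.5]
gripper_width: 0.999
```

```bash
python3 -c "
from station import r
import json; s=r.sense(); json.dump([list(map(float,s['joints'])),list(map(float,s['tcp_pos']))],open('d2.json','w')); print(s['time_s'],s['tcp_pos'],s['joints'])"
cat > kinfit.py <<'E'
from kin import *
import json,glob
Ry=lambda t:Ro.from_euler('y',t).as_matrix()
def fk2(j,P):
    h,a1,a2,c,a3,d4,dl,L,ty,tz,bx,by=P; jr=np.radians(j)
    R=fk(j,[0]*7)[1]; R1=Ro.from_euler('z',jr[0]).as_matrix()
    return np.array([bx,by,h])+R1@[a1,dl,0]+R1@Ry(jr[1]+c)@[0,0,a2]+R1@Ry(jr[1]-jr[2])@[d4,0,a3]+R@[L,ty,tz],R
D=[([86.263,22.09,.378,-.029,-68.412,-14.817],[.199,.5925,.2410]),([68,-18,-43,20,-41,-110],[.3289,.2494,.3199]),([34.112,-11.075,-61.182,42.294,-9.128,-139.467],[.4152,.1014,.2209])]
wt=[1,.2,1]
for g in sorted(glob.glob('d[0-9]*.json')): D.append(json.load(open(g))); wt.append(1)
p0=np.array([.45,0,.4,0,0,.4,-.1,.2,0,0,0,0])
f=least_squares(lambda P:np.r_[np.concatenate([w*(fk2(np.array(j),P)[0]-p) for (j,p),w in zip(D,wt)]),1e-3*(P-p0)],p0); P=f.x
E
python3 -c "
from kinfit import *
print(P.round(3),(f.fun*1e3).round(1)[:len(D)*3])"
```

```text
5.1667 [ 0.40753733 -0.00836986  0.32194529] [  20.78544291   -2.69615741  -18.02546368   -1.50669708  -74.88842678
 -104.36971016]
[-0.562 -0.094  1.027 -0.099  0.23   0.313 -0.557  0.28   0.235  0.23
 -0.101  0.207] [-0.3 -0.2  1.4  7.7  5.1 -9.1  4.3 -6.1 -1.3 -7.   3.3  6.2  1.4  2.
 -4.5]
```

```bash
cat > rec.py <<'E'
import sys,json
from station import r
s=r.sense(); json.dump([list(map(float,s['joints'])),list(map(float,s['tcp_pos'])),[list(map(float,x)) for x in s['ee_rot']]],open('d%s.json'%sys.argv[1],'w'))
E
python3 rec.py 2; cat d1.json
```

```text
[[37.93489156698853, -13.884385016937008, -37.26987370542131, 6.705658583221774, -50.046414479788126, -106.96057541641436], [0.38278700574123853, 0.06451863706516688, 0.28455924199872296]]
```

Emit:
{"name": "play_rows", "arguments": {"commands": [{"fingers": -1,"tx": 0,"ty": -0.05,"tz": 0.1,"ax": 0,"ay": -0.04,"az": 0.15},{"fingers": -1,"tx": 0,"ty": -0.05,"tz": 0.1,"ax": 0,"ay": -0.04,"az": 0.15},{"fingers": -1,"tx": 0,"ty": -0.05,"tz": 0.1,"ax": 0,"ay": -0.04,"az": 0.15},{"fingers": -1,"tx": 0,"ty": -0.05,"tz": 0.1,"ax": 0,"ay": -0.04,"az": 0.15},{"fingers": -1,"tx": 0,"ty": -0.05,"tz": 0.1,"ax": 0,"ay": -0.04,"az": 0.15}]}}

```text
time_s: 5.58
tcp_pos: [0.485, -0.0385, 0.317]
ee_rot: [[0.058, -0.117, 0.991], [0.486, 0.871, 0.074], [-0.872, 0.478, 0.108]]
wrist_force: [1.1, -0.2, 0.6]
gripper_width: 1.0
```

```bash
python3 rec.py 3
```

Emit:
{"name": "play_rows", "arguments": {"commands": [{"fingers": -1,"tx": 0,"ty": 0,"tz": 0.1,"ax": 0.1,"ay": 0,"az": -0.15},{"fingers": -1,"tx": 0,"ty": 0,"tz": 0.1,"ax": 0.1,"ay": 0,"az": -0.15},{"fingers": -1,"tx": 0,"ty": 0,"tz": 0.1,"ax": 0.1,"ay": 0,"az": -0.15},{"fingers": -1,"tx": 0,"ty": 0,"tz": 0.1,"ax": 0.1,"ay": 0,"az": -0.15},{"fingers": -1,"tx": 0,"ty": 0,"tz": 0.1,"ax": 0.1,"ay": 0,"az": -0.15}]}}

```text
time_s: 6.0
tcp_pos: [0.5589, -0.0278, 0.3277]
ee_rot: [[0.037, 0.215, 0.976], [0.029, 0.976, -0.216], [-0.999, 0.036, 0.03]]
wrist_force: [-1.3, -0.5, -0.6]
gripper_width: 0.997
```

```bash
python3 rec.py 4
```

Emit:
{"name": "play_rows", "arguments": {"commands": [{"fingers": -1,"tx": 0,"ty": 0.1,"tz": -0.05,"ax": 0,"ay": 0.03,"az": -0.18},{"fingers": -1,"tx": 0,"ty": 0.1,"tz": -0.05,"ax": 0,"ay": 0.03,"az": -0.18},{"fingers": -1,"tx": 0,"ty": 0.1,"tz": -0.05,"ax": 0,"ay": 0.03,"az": -0.18},{"fingers": -1,"tx": 0,"ty": 0.1,"tz": -0.05,"ax": 0,"ay": 0.03,"az": -0.18},{"fingers": -1,"tx": 0,"ty": 0.1,"tz": -0.05,"ax": 0,"ay": 0.03,"az": -0.18}]}}

```text
time_s: 6.42
tcp_pos: [0.5382, 0.0547, 0.3293]
ee_rot: [[-0.17, 0.171, 0.971], [-0.48, 0.846, -0.233], [-0.861, -0.505, -0.062]]
wrist_force: [0.7, -0.4, -1.1]
gripper_width: 0.999
```

```bash
python3 rec.py 5; cat > kinfit.py <<'E'
from kin import *
import json,glob
rx=lambda t:Ro.from_euler('x',t).as_matrix();ry=lambda t:Ro.from_euler('y',t).as_matrix();rz=lambda t:Ro.from_euler('z',t).as_matrix()
def frames(j):
    j=np.radians(j); R1=rz(j[0]);R2=R1@ry(j[1]);R3=R1@ry(j[1]-j[2]);R4=R3@rx(-j[3]);R5=R4@ry(-j[4]);R6=R5@rx(-j[5]-np.pi/2); return R1,R2,R3,R4,R5,R6
def A(j):
    R1,R2,R3,R4,R5,R6=frames(j)
    return np.c_[[0,0,1],R1[:,:2],R2[:,[0,2]],R3[:,[0,2]],R4[:,1:],R5[:,[0,2]],R6[:,1:]]   # h | r1x r1y | r2x r2z| r3x r3z| r4y r4z| r5x r5z| r6y r6z
D=[([86.263,22.09,.378,-.029,-68.412,-14.817],[.199,.5925,.2410]),([68,-18,-43,20,-41,-110],[.3289,.2494,.3199]),([34.112,-11.075,-61.182,42.294,-9.128,-139.467],[.4152,.1014,.2209])]
wt=[1,.2,1]
for g in sorted(glob.glob('d[0-9]*.json')): D.append(json.load(open(g))[:2]); wt.append(1)
M=np.vstack([w*A(d[0]) for d,w in zip(D,wt)]);b=np.concatenate([w*np.array(d[1]) for d,w in zip(D,wt)])
def solve(cols):
    p=np.zeros(13); k=1e-4; p[cols]=np.linalg.lstsq(np.r_[M[:,cols],k*np.eye(len(cols))],np.r_[b,np.zeros(len(cols))],rcond=None)[0]; return p,(M@p-b)
E
python3 -c "
from kinfit import *
for d in D: print(np.round(d[0],2))
for c in ([0,1,2,3,4,5,6,9],list(range(7))+[9,11,12],list(range(13))):
    p,e=solve(c); print(p.round(3),'\n',(e*1e3).round(1))"
```

```text
[ 8.626e+01  2.209e+01  3.800e-01 -3.000e-02 -6.841e+01 -1.482e+01]
[  68  -18  -43   20  -41 -110]
[  34.11  -11.08  -61.18   42.29   -9.13 -139.47]
[  37.93  -13.88  -37.27    6.71  -50.05 -106.96]
[  20.79   -2.7   -18.03   -1.51  -74.89 -104.37]
[ -4.77   8.15  -1.96 -29.77 -80.18 -74.11]
[  13.14   11.82   -1.26   -1.18  -74.49 -115.31]
[  32.39   19.68   -2.94   18.34  -92.22 -138.28]
[ 0.041  0.229 -0.15  -0.022  0.562  0.193  0.038  0.     0.     0.278
  0.     0.     0.   ] 
 [-10.    8.9  15.   -0.8  -2.2  -8.5  18.9 -23.8  12.   -3.8   9.8 -10.3
  -5.9   8.4 -13.    0.5 -15.6  44.6  -9.4   8.1 -16.5  -7.    1.7 -30.1]
[ 0.05   0.224 -0.145 -0.018  0.555  0.197  0.037  0.     0.     0.277
  0.    -0.006 -0.002] 
 [-10.8  14.3  14.2  -0.6  -2.   -8.1  18.9 -24.9  11.   -2.7   9.7  -9.1
  -5.6   7.8 -12.    1.8 -17.3  41.9 -12.1   7.5 -16.6 -12.1   1.7 -27.8]
[ 0.16   0.     0.    -0.001  0.564  0.422  0.001 -0.16  -0.001  0.287
  0.001 -0.    -0.   ] 
 [-0.  -0.  -0.2  0.5 -0.6 -0.6 -0.   0.1  0.1  0.1  0.   0.   0.  -0.
 -0.   0.1 -0.   0.  -0.1  0.   0.2 -0.   0.1  0. ]
```

```bash
cat > ik.py <<'E'
from kinfit import *
from plan import *
PP=np.zeros(13); PP[[0,4,5,7,9]]=[.16,.564,.422,-.16,.287]
LO=np.array([-179.83,-69.29,-61.27,-181.25,-171.15,-177.46])+1;HI=np.array([179.83,118.12,80.66,117.63,-9.14,177.46])-1
def ik(p,R,j0=None,n=60):
    sols=[]; rng=np.random.default_rng(0)
    for k in range(n):
        x0=rng.uniform(np.maximum(LO,-170),np.minimum(HI,150)) if k or j0 is None else np.array(j0)
        g=least_squares(lambda j:np.r_[(A(j)@PP-p)*5,Ro.from_matrix(frames(j)[5].T@R).as_rotvec()],np.clip(x0,LO+.1,HI-.1),bounds=(LO,HI),x_scale=50,max_nfev=100)
        if not any(np.abs(g.x-s.x).max()<2 for s in sols): sols.append(g)
    return sorted(sols,key=lambda s:s.cost)
E
cat > t.py <<'E'
from ik import *
for f,RR in (('RT',RT),('RT2',RT@np.diag([1,-1,-1]))):
 for nm,x,z in(('pre',-.008,.146),('grasp',-.008,.026)):
  for g in ik(W(x,z),RR,r.sense()['joints'])[:5]: print(f,nm,g.cost.round(6),g.x.round(1))
E
time python3 t.py
```

```text
RT pre 0.003391 [  32.8   -6.   -54.9   18.   -10.1 -117.1]
RT pre 0.068381 [ 18.4  -0.5 -60.3  90.7 -10.1 176.5]
RT pre 0.181583 [ 152.6  -68.3  -60.3   19.7 -129.8  143.2]
RT pre 0.286413 [-178.8  -68.3  -60.3  -16.8 -150.2   91.8]
RT pre 0.765203 [ -26.3  104.7  -60.3 -102.3 -137.1 -176.5]
RT grasp 0.006391 [ 18.7  14.  -33.  -50.8 -10.1 -37.3]
RT grasp 0.057365 [ 10.4  12.2 -58.4 116.6 -10.1 162.1]
RT grasp 0.633237 [ 164.2  -68.3  -60.3    4.4 -138.2  123.1]
RT grasp 0.656377 [ -33.9  103.   -60.3 -115.1 -125.3 -176.5]
RT grasp 0.669008 [-178.8  -68.3  -60.3  -19.5 -148.4   90. ]
RT2 pre 0.003391 [ 32.8  -6.  -54.9  18.  -10.1  62.9]
RT2 pre 0.049202 [   4.2   -1.3  -39.1  -80.7  -14.7 -176.5]
RT2 pre 0.074603 [  -8.    -1.7  -58.1 -180.2  -10.1  -66.6]
RT2 pre 0.181583 [ 152.6  -68.3  -60.3   19.7 -129.8  -36.8]
RT2 pre 0.286413 [-178.8  -68.3  -60.3  -16.8 -150.2  -88.2]
RT2 grasp 0.006391 [ 18.7  14.  -33.  -50.8 -10.1 142.7]
RT2 grasp 0.010723 [   8.4   14.7  -32.3  -83.3  -10.1 -176.5]
RT2 grasp 0.057365 [ 10.4  12.2 -58.4 116.6 -10.1 -17.9]
RT2 grasp 0.633237 [ 164.2  -68.3  -60.3    4.4 -138.2  -56.9]
RT2 grasp 0.669008 [-178.8  -68.3  -60.3  -19.5 -148.4  -90. ]
real	0m35.483s
user	0m35.894s
sys	0m0.141s
```

```bash
cat > t.py <<'E'
from ik import *
def seq(R0,b,xg=-.006,n=.029):
    R=R0@Ro.from_euler('y',b*(1 if R0 is RT else -1),degrees=True).as_matrix()
    g=W(xg,n); return R,[('pre',g-R[:,0]*.1),('mid',g-R[:,0]*.05),('grasp',g),('slid',g-XS*.0075)]
if __name__=='__main__':
  for f,R0 in (('RT',RT),('RT2',RT@np.diag([1,-1,-1]))):
   for b in (12,18,24):
    R,L=seq(R0,b); j=r.sense()['joints']; print(f,b,R[:,0].round(2))
    for nm,p in L:
      for g in ik(p,R,j,6)[:2]: print('  ',nm,g.cost.round(6),g.x.round(1))
E
python3 t.py
```

```text
RT 12 [ 0.36  0.14 -0.92]
   pre 0.0 [ 3.400e+01  1.000e-01 -4.540e+01  1.260e+01 -2.250e+01 -1.131e+02]
   pre 0.102141 [  -7.2    2.9  -55.5 -180.2  -10.1  115.1]
   mid 0.0 [  32.4    6.5  -49.5   20.1  -12.1 -119.5]
   mid 0.0679 [  -6.3    9.4  -53.5 -180.2  -10.1  114.8]
   grasp 0.001038 [  31.2   13.7  -45.     9.4  -10.1 -108.1]
   grasp 0.044222 [  -5.4   15.9  -51.  -180.2  -10.1  114.4]
   slid 0.001387 [  31.2   13.8  -45.1    7.2  -10.1 -105.9]
   slid 0.042221 [  -5.8   16.   -51.6 -180.2  -10.1  114.7]
RT 18 [ 0.27  0.11 -0.96]
   pre 0.0 [  33.2    3.1  -37.6    6.2  -32.8 -106.2]
   pre 0.136217 [  -7.     4.1  -54.7 -180.2  -10.1  116. ]
   mid 0.0 [  32.7    8.6  -40.4    7.7  -24.5 -107.5]
   mid 0.093383 [  -6.4   10.3  -53.2 -180.2  -10.1  115.8]
   grasp 0.0 [  32.1   14.6  -43.1   11.1  -15.9 -110.6]
   grasp 0.061651 [  -5.8   16.6  -51.2 -180.2  -10.1  115.5]
   slid 0.0 [  32.1   14.5  -44.5   12.2  -14.5 -111.8]
   slid 0.058456 [  -6.1   16.7  -51.8 -180.2  -10.1  115.9]
RT 24 [ 0.18  0.07 -0.98]
   pre 0.0 [  32.2    6.4  -31.     3.   -41.9 -102.5]
   
[... 1122 characters left out ...]
 -64.2]
   grasp 0.0 [ 32.1  14.6 -43.1  11.1 -15.9  69.4]
   grasp 0.061651 [  -5.8   16.6  -51.2 -180.2  -10.1  -64.5]
   slid 0.0 [ 32.1  14.5 -44.5  12.2 -14.5  68.2]
   slid 0.058456 [  -6.1   16.7  -51.8 -180.2  -10.1  -64.1]
RT2 24 [ 0.18  0.07 -0.98]
   pre 0.0 [ 32.2   6.4 -31.    3.  -41.9  77.5]
   pre 0.180434 [  -6.8    5.4  -53.9 -180.2  -10.1  -63.1]
   mid 0.0 [ 31.9  11.  -34.    3.5 -34.2  77.1]
   mid 0.128708 [  -6.5   11.2  -52.9 -180.2  -10.1  -63.2]
   grasp 0.0 [ 31.7  16.3 -36.4   4.2 -26.5  76.4]
   grasp 0.088256 [  -6.1   17.2  -51.4 -180.2  -10.1  -63.3]
   slid 0.0 [ 31.8  16.2 -37.6   4.5 -25.5  76. ]
   slid 0.083848 [  -6.5   17.3  -52.  -180.2  -10.1  -63. ]
```

```bash
cat >> plan.py <<'E'
RB=RT@Ro.from_euler('y',22,degrees=True).as_matrix()
G=W(-.006,.029)
E
python3 -c "
from plan import *
st(); to('pre',G-RB[:,0]*.1,RB)"
```

```text
t 6.42 tcp [0.5382 0.0547 0.3293] F [ 0.7 -0.4 -1.1] F_rail [-0.1 -0.6 -1.2] M [ 1.08 -0.51 -0.01] w 0.999 j [  32.   20.   -3.   18.  -92. -138.]
tcp in relay-seat frame mm [147.8 -64.4 211.8] rot err deg [ 23.95  45.89 -38.09]
pre mm [110.9  97.  -64. ] deg [-30.17 -25.02  32.17] | t [0.1479, 0.1293, -0.0853] a [-0.1676, -0.139, 0.1787]
```

```bash
python3 -c "
from plan import *
to('hi',G-RB[:,0]*.1+[0,0,.1],RB)"
```

```text
hi mm [ 24.8  46.5 -70.2] deg [-30.17 -25.02  32.17] | t [0.0331, 0.0619, -0.0935] a [-0.1676, -0.139, 0.1787]
```

Emit:
{"name": "play_rows", "arguments": {"commands": [{"fingers": -1,"tx": 0.033,"ty": 0.062,"tz": -0.0935,"ax": -0.1676,"ay": -0.139,"az": 0.1787},{"fingers": -1,"tx": 0.033,"ty": 0.062,"tz": -0.0935,"ax": -0.1676,"ay": -0.139,"az": 0.1787},{"fingers": -1,"tx": 0.033,"ty": 0.062,"tz": -0.0935,"ax": -0.1676,"ay": -0.139,"az": 0.1787},{"fingers": -1,"tx": 0.033,"ty": 0.062,"tz": -0.0935,"ax": -0.1676,"ay": -0.139,"az": 0.1787},{"fingers": -1,"tx": 0.033,"ty": 0.062,"tz": -0.0935,"ax": -0.1676,"ay": -0.139,"az": 0.1787}]}}

```text
time_s: 6.83
tcp_pos: [0.4733, 0.0978, 0.2897]
ee_rot: [[0.14, -0.198, 0.97], [-0.101, 0.972, 0.213], [-0.985, -0.128, 0.116]]
wrist_force: [-0.1, -0.6, -0.1]
gripper_width: 1.001
```

```bash
python3 -c "
from plan import *
st(); to('pre',G-RB[:,0]*.1,RB)"
```

```text
t 6.83 tcp [0.4733 0.0978 0.2897] F [-0.1 -0.6 -0.1] F_rail [-0.3 -0.5  0.1] M [0.19 0.18 0.05] w 1.001 j [  37.    3.  -22.   11.  -62. -120.]
tcp in relay-seat frame mm [ 88.8  -0.4 204.8] rot err deg [  6.97  28.84 -10.59]
pre mm [ 99.5  13.4 -11. ] deg [-8.77 -6.93  8.97] | t [0.1326, 0.0179, -0.0147] a [-0.0487, -0.0385, 0.0499]
```

Emit:
{"name": "play_rows", "arguments": {"commands": [{"fingers": -1,"tx": 0.1326,"ty": 0.0179,"tz": -0.0147,"ax": -0.0487,"ay": -0.0385,"az": 0.05},{"fingers": -1,"tx": 0.1326,"ty": 0.0179,"tz": -0.0147,"ax": -0.0487,"ay": -0.0385,"az": 0.05},{"fingers": -1,"tx": 0.1326,"ty": 0.0179,"tz": -0.0147,"ax": -0.0487,"ay": -0.0385,"az": 0.05},{"fingers": -1,"tx": 0.1326,"ty": 0.0179,"tz": -0.0147,"ax": -0.0487,"ay": -0.0385,"az": 0.05}]}}

```text
time_s: 7.17
tcp_pos: [0.4708, 0.0949, 0.1847]
ee_rot: [[0.199, -0.361, 0.911], [0.076, 0.933, 0.353], [-0.977, -0.001, 0.213]]
wrist_force: [-0.5, -0.2, 0.6]
gripper_width: 1.0
```

```bash
python3 -c "
from plan import *
st(); to('grasp',G,RB)
from station import viewer
T=viewer.capture('top');S=viewer.capture('side')
a=T['image'][120:260,120:310,::-1];b=S['image'][160:320,220:400,::-1]
cv2.imwrite('pics/g1.png',np.hstack([cv2.resize(a,(400,295),interpolation=2),cv2.resize(b,(332,295),interpolation=2)]))"
```

```text
t 7.17 tcp [0.4708 0.0949 0.1847] F [-0.5 -0.2  0.6] F_rail [-0.1  0.   0.8] M [-0.11  0.3  -0.05] w 1.0 j [  32.    6.  -34.    4.  -39. -104.]
tcp in relay-seat frame mm [ 25.7  -2.1 120.8] rot err deg [ 0.48 22.72 -0.29]
grasp mm [96.9  2.5  6.1] deg [-0.53 -0.72  0.19] | t [0.1292, 0.0034, 0.0082] a [-0.0029, -0.004, 0.0011]
```

View pics/g1.png

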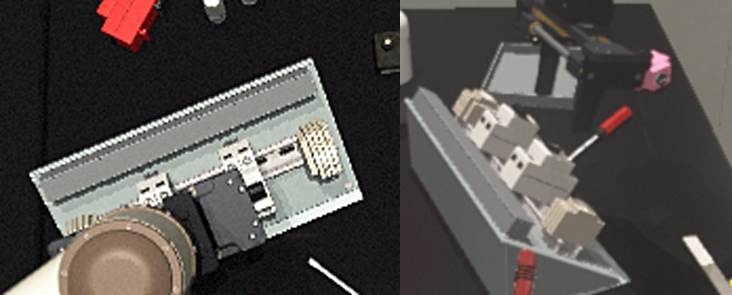

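```bash
python3 -c "
from plan import *
from station import viewer
T=viewer.capture('top');S=viewer.capture('side')
s=r.sense();R=np.array(s['ee_rot']);p=np.array(s['tcp_pos'])
for nm,X in(('tcp',p),('tipL',p+R@[.019,.0435,0]),('tipR',p+R@[.019,-.0435,0]),('relaydial',W(0,.065)),('G',G)):
  u=proj(S,X)[0];t=proj(T,X)[0];print(nm,((u-[220,160])*1.844+[400,0]).round(0),((t-[120,120])*2.105).round(0))
"
```

```text
tcp [562.  96.] [162. 227.]
tipL [575. 128.] [125. 242.]
tipR [542.  95.] [203. 209.]
relaydial [557. 147.] [170. 230.]
G [545. 173.] [170. 220.]
```

Emit:
{"name": "play_rows", "arguments": {"commands": [{"fingers": -1,"tx": 0.03,"ty": 0.0034,"tz": 0.0082,"ax": -0.003,"ay": -0.004,"az": 0.001},{"fingers": -1,"tx": 0.06,"ty": 0.0034,"tz": 0.0082,"ax": -0.003,"ay": -0.004,"az": 0.001},{"fingers": -1,"tx": 0.075,"ty": 0.0034,"tz": 0.0082,"ax": -0.003,"ay": -0.004,"az": 0.001},{"fingers": -1,"tx": 0.075,"ty": 0.0034,"tz": 0.0082,"ax": -0.003,"ay": -0.004,"az": 0.001}]}}

```text
time_s: 7.7
tcp_pos: [0.4905, 0.1063, 0.1336]
ee_rot: [[0.214, -0.371, 0.904], [0.086, 0.929, 0.361], [-0.973, 0.0, 0.23]]
wrist_force: [-0.8, -0.6, 0.2]
gripper_width: 1.003
```

```bash
python3 -c "
from plan import *
st(); to('grasp',G,RB)
from station import viewer
T=viewer.capture('top');S=viewer.capture('side')
b=S['image'][210:300,260:360,::-1]
b=cv2.resize(b,(700,630)[:2],interpolation=2)[:600]
s=r.sense();R=np.array(s['ee_rot']);p=np.array(s['tcp_pos'])
for y in(.0435,-.0435):
  for z in(.0095,-.0095):
    u=(proj(S,p+R@[.019,y,z])[0]-[260,210]+.5)*7-.5; cv2.circle(b,tuple(int(v) for v in u),4,(0,255,0),1)
cv2.imwrite('pics/g2.png',b)"
```

```text
t 7.7 tcp [0.4905 0.1063 0.1336] F [-0.8 -0.6  0.2] F_rail [-0.7 -0.3  0.7] M [-0.08  0.38 -0.01] w 1.003 j [  32.   11.  -36.    5.  -30. -104.]
tcp in relay-seat frame mm [14.9  1.1 66. ] rot err deg [-0.08 21.69  0.05]
grasp mm [42.1 -1.2 -5.7] deg [ 0.09  0.31 -0.04] | t [0.0561, -0.0015, -0.0076] a [0.0005, 0.0017, -0.0002]
```

View pics/g2.png

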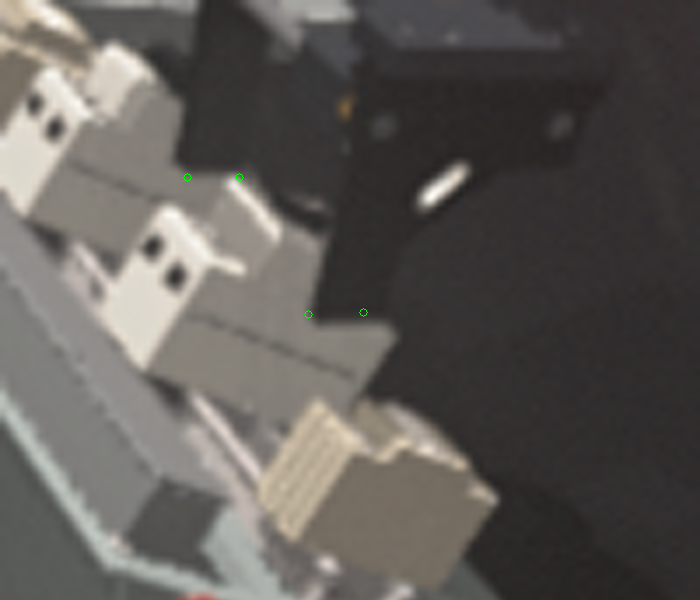

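The view shows the near fingertip at about (350,318) and the far one at (215,172), each within 2 px (camera scale) of the prediction. They straddle the relay, and the breaker is clear.

Emit:
{"name": "play_rows", "arguments": {"commands": [{"fingers": -1,"tx": 0.028,"ty": -0.0015,"tz": -0.0076,"ax": 0,"ay": 0.0017,"az": 0},{"fingers": -1,"tx": 0.05,"ty": -0.0015,"tz": -0.0076,"ax": 0,"ay": 0.0017,"az": 0},{"fingers": -1,"tx": 0.0561,"ty": -0.0015,"tz": -0.0076,"ax": 0,"ay": 0.0017,"az": 0},{"fingers": -1,"tx": 0.0561,"ty": -0.0015,"tz": -0.0076,"ax": 0,"ay": 0.0017,"az": 0}]}}

```text
time_s: 8.13
tcp_pos: [0.495, 0.1065, 0.0926]
ee_rot: [[0.211, -0.371, 0.904], [0.085, 0.929, 0.361], [-0.974, 0.001, 0.227]]
wrist_force: [-0.1, 0.3, 0.0]
gripper_width: 1.001
```

```bash
python3 -c "
from plan import *
st(); to('grasp',G,RB)"
```

```text
t 8.13 tcp [0.495  0.1065 0.0926] F [-0.1  0.3  0. ] F_rail [ 0.   0.3 -0. ] M [-0.16  0.32 -0.03] w 1.001 j [  32.   16.  -38.    6.  -23. -105.]
tcp in relay-seat frame mm [-5.1 -0.3 30. ] rot err deg [-0.05 21.87  0.06]
grasp mm [ 1.2  0.3 -0.5] deg [ 0.06  0.13 -0.05] | t [0.0016, 0.0004, -0.0006] a [0.0003, 0.0007, -0.0003]
```

Emit:
{"name": "play_rows", "arguments": {"commands": [{"fingers": 0.1,"tx": 0,"ty": 0,"tz": 0,"ax": 0,"ay": 0,"az": 0},{"fingers": 0.1,"tx": 0,"ty": 0,"tz": 0,"ax": 0,"ay": 0,"az": 0},{"fingers": 0.1,"tx": 0,"ty": 0,"tz": 0,"ax": 0,"ay": 0,"az": 0},{"fingers": 0.1,"tx": 0,"ty": 0,"tz": 0,"ax": 0,"ay": 0,"az": 0},{"fingers": 0.1,"tx": 0,"ty": 0,"tz": 0,"ax": 0,"ay": 0,"az": 0}]}}

```text
time_s: 8.55
tcp_pos: [0.4948, 0.1063, 0.0929]
ee_rot: [[0.211, -0.37, 0.904], [0.085, 0.929, 0.36], [-0.974, 0.001, 0.228]]
wrist_force: [-0.4, -0.3, -0.2]
gripper_width: 0.708
```

Emit:
{"name": "play_rows", "arguments": {"commands": [{"fingers": 0.1,"tx": 0,"ty": 0,"tz": 0,"ax": 0,"ay": 0,"az": 0},{"fingers": 0.1,"tx": 0,"ty": 0,"tz": 0,"ax": 0,"ay": 0,"az": 0},{"fingers": 0.1,"tx": 0,"ty": 0,"tz": 0,"ax": 0,"ay": 0,"az": 0}]}}

```text
time_s: 8.8
tcp_pos: [0.4946, 0.1062, 0.0923]
ee_rot: [[0.211, -0.37, 0.905], [0.085, 0.929, 0.361], [-0.974, 0.001, 0.227]]
wrist_force: [0.1, -0.1, -1.2]
gripper_width: 0.501
```

```bash
python3 -c "
from plan import *
st()"
```

```text
t 8.8 tcp [0.4946 0.1062 0.0923] F [ 0.1 -0.1 -1.2] F_rail [-0.6 -0.1 -1. ] M [-0.13  0.28 -0.02] w 0.501 j [  32.   16.  -38.    6.  -23. -105.]
tcp in relay-seat frame mm [-5.7 -0.5 30. ] rot err deg [-2.000e-02  2.188e+01  7.000e-02]
```

Emit:
{"name": "play_rows", "arguments": {"commands": [{"fingers": 0.14,"tx": 0,"ty": 0,"tz": 0,"ax": 0,"ay": 0,"az": 0},{"fingers": 0.14,"tx": 0,"ty": 0,"tz": 0,"ax": 0,"ay": 0,"az": 0}]}}

```text
time_s: 8.97
tcp_pos: [0.4943, 0.1068, 0.0923]
ee_rot: [[0.21, -0.371, 0.905], [0.086, 0.929, 0.361], [-0.974, 0.002, 0.227]]
wrist_force: [-5.5, 7.5, 1.7]
gripper_width: 0.446
```

```bash
python3 -c "
from plan import *
st()"
```

```text
t 8.97 tcp [0.4943 0.1068 0.0923] F [-5.5  7.5  1.7] F_rail [-0.9  9.   2.7] M [2.1  1.94 0.68] w 0.446 j [  32.   16.  -38.    6.  -23. -105.]
tcp in relay-seat frame mm [-5.8  0.2 30. ] rot err deg [-1.000e-02  2.187e+01  1.100e-01]
```

Emit:
{"name": "play_rows", "arguments": {"commands": [{"fingers": 0.14,"tx": 0,"ty": 0.002,"tz": 0,"ax": 0,"ay": 0,"az": 0},{"fingers": 0.14,"tx": 0,"ty": 0.002,"tz": 0,"ax": 0,"ay": 0,"az": 0}]}}

```text
time_s: 9.13
tcp_pos: [0.494, 0.1077, 0.0922]
ee_rot: [[0.21, -0.371, 0.905], [0.085, 0.929, 0.361], [-0.974, 0.001, 0.227]]
wrist_force: [-0.0, 0.1, 0.0]
gripper_width: 0.432
```

Emit:
{"name": "play_rows", "arguments": {"commands": [{"fingers": 0.4,"tx": 0,"ty": 0,"tz": 0,"ax": 0,"ay": 0,"az": 0},{"fingers": 1,"tx": 0,"ty": 0,"tz": 0,"ax": 0,"ay": 0,"az": 0},{"fingers": 1,"tx": 0,"ty": 0,"tz": 0,"ax": 0,"ay": 0,"az": 0},{"fingers": 1,"tx": 0,"ty": 0,"tz": 0,"ax": 0,"ay": 0,"az": 0},{"fingers": 1,"tx": 0,"ty": 0,"tz": 0,"ax": 0,"ay": 0,"az": 0}]}}

```text
time_s: 9.55
tcp_pos: [0.4939, 0.1079, 0.0922]
ee_rot: [[0.21, -0.371, 0.905], [0.085, 0.929, 0.361], [-0.974, 0.001, 0.227]]
wrist_force: [-3.2, 3.6, 1.3]
gripper_width: 0.414
```

```bash
cat >> plan.py <<'E'
from pathlib import Path
# relay pose from the grasp: body frame fixed to tool at grasp (no slip)
def save_grasp():
    s=r.sense(); R0=np.array(s['ee_rot']); p=np.array(s['tcp_pos']); y=((p-W(0,0))@Rw)[1]
    np.savez('grasp.npz',R=R0.T@Rw,t=R0.T@(W(0,0,y)-p),y=y)   # relay foot-plane centre in tool frame
def relay_tcp(x=0,n=0,swing=0,pivot=(.0175,0)):
    # TCP pose so that the relay is slid x (m), then swung 'swing' deg low edge out about lip edge, then shifted n out
    g=np.load('grasp.npz'); w=np.radians(swing); pv=np.array([pivot[0],0,pivot[1]])
    Q=Ro.from_rotvec([0,w,0]).as_matrix()     # about rail y: +w takes -x to +n
    c=pv+Q@(np.array([x,0,0])-pv)+[0,0,n]     # foot centre in rail frame (x0 shift)
    Rr=Rw@Q; R=Rr@g['R'].T; p=W(0,0,float(g['y']))+Rw@c-R@g['t']; return p,R
E
python3 -c "
from plan import *
st(); save_grasp(); print(np.load('grasp.npz')['y'],np.load('grasp.npz')['t'])
for a in ((0,0,0),(-.002,0,0),(-.005,0,0),(-.0065,0,0),(-.0065,0,6),(-.0065,0,18)): to(a,*relay_tcp(*a))"
```

```text
t 9.55 tcp [0.4939 0.1079 0.0922] F [-3.2  3.6  1.3] F_rail [-0.6  4.5  2. ] M [1.18 1.22 0.39] w 0.414 j [  32.   16.  -39.    6.  -23. -105.]
tcp in relay-seat frame mm [-5.8  1.4 30. ] rot err deg [-2.000e-02  2.188e+01  9.000e-02]
0.0013773377967775634 [ 2.56465810e-02 -4.82239364e-05  1.65676230e-02]
(0, 0, 0) mm [0. 0. 0.] deg [-0. -0.  0.] | t [0.0, 0.0, 0.0] a [-0.0, -0.0, 0.0]
(-0.002, 0, 0) mm [ 0.7  0.  -1.9] deg [-0. -0.  0.] | t [0.001, 0.0, -0.0025] a [-0.0, -0.0, 0.0]
(-0.005, 0, 0) mm [ 1.9  0.  -4.6] deg [-0. -0.  0.] | t [0.0025, 0.0, -0.0062] a [-0.0, -0.0, 0.0]
(-0.0065, 0, 0) mm [ 2.4  0.  -6. ] deg [-0. -0.  0.] | t [0.0032, 0.0, -0.008] a [-0.0, -0.0, 0.0]
(-0.0065, 0, 6) mm [-1.5  0.  -4.1] deg [0.01 6.   0.  ] | t [-0.0021, 0.0, -0.0054] a [0.0, 0.0333, 0.0]
(-0.0065, 0, 18) mm [-8.8  0.   1. ] deg [3.0e-02 1.8e+01 1.0e-02] | t [-0.0117, 0.0, 0.0014] a [0.0001, 0.1, 0.0001]
```

Emit:
{"name": "play_rows", "arguments": {"commands": [{"fingers": 1,"tx": 0.001,"ty": 0,"tz": -0.0025,"ax": 0,"ay": 0,"az": 0},{"fingers": 1,"tx": 0.002,"ty": 0,"tz": -0.005,"ax": 0,"ay": 0,"az": 0},{"fingers": 1,"tx": 0.0025,"ty": 0,"tz": -0.0062,"ax": 0,"ay": 0,"az": 0},{"fingers": 1,"tx": 0.0032,"ty": 0,"tz": -0.008,"ax": 0,"ay": 0,"az": 0},{"fingers": 1,"tx": 0.0032,"ty": 0,"tz": -0.008,"ax": 0,"ay": 0,"az": 0}]}}

```text
time_s: 9.97
tcp_pos: [0.4934, 0.1078, 0.0919]
ee_rot: [[0.221, -0.372, 0.902], [0.09, 0.928, 0.361], [-0.971, 0.002, 0.238]]
wrist_force: [1.1, 0.4, 9.7]
gripper_width: 0.411
```

```bash
python3 -c "
from plan import *
st(); 
for a in ((-.0065,0,0),(-.0068,0,0),(-.0068,0,6),(-.0068,0,18)): to(a,*relay_tcp(*a))
from station import viewer
T=viewer.capture('top');S=viewer.capture('side')
np.save('S1.npy',S['image'])"
```

```text
t 9.97 tcp [0.4934 0.1078 0.0919] F [1.1 0.4 9.7] F_rail [ 6.6 -0.   7.3] M [ 0.2  -0.78 -0.11] w 0.411 j [  32.   15.  -39.    6.  -22. -106.]
tcp in relay-seat frame mm [-6.4  1.5 30. ] rot err deg [-0.1  21.22  0.15]
(-0.0065, 0, 0) mm [ 2.2 -0.1 -5.5] deg [ 0.09  0.66 -0.04] | t [0.0029, -0.0001, -0.0074] a [0.0005, 0.0037, -0.0002]
(-0.0068, 0, 0) mm [ 2.3 -0.1 -5.8] deg [ 0.09  0.66 -0.04] | t [0.0031, -0.0001, -0.0078] a [0.0005, 0.0037, -0.0002]
(-0.0068, 0, 6) mm [-1.7 -0.1 -3.8] deg [ 0.1   6.66 -0.03] | t [-0.0022, -0.0001, -0.0051] a [0.0006, 0.037, -0.0002]
(-0.0068, 0, 18) mm [-8.9 -0.1  1.4] deg [ 0.13 18.66 -0.02] | t [-0.0118, -0.0001, 0.0018] a [0.0007, 0.1037, -0.0001]
```

Emit:
{"name": "play_rows", "arguments": {"commands": [{"fingers": 1,"tx": 0,"ty": 0,"tz": 0,"ax": 0,"ay": 0,"az": 0},{"fingers": 1,"tx": 0,"ty": 0,"tz": 0,"ax": 0,"ay": 0,"az": 0},{"fingers": 1,"tx": 0,"ty": 0,"tz": 0,"ax": 0,"ay": 0,"az": 0}]}}

```text
time_s: 10.32
tcp_pos: [0.4934, 0.1078, 0.0919]
ee_rot: [[0.22, -0.372, 0.902], [0.09, 0.928, 0.361], [-0.971, 0.002, 0.238]]
wrist_force: [0.7, 0.8, 10.6]
gripper_width: 0.409
```

```bash
python3 -c "
from plan import *
st()"
```

```text
t 10.32 tcp [0.4934 0.1078 0.0919] F [ 0.7  0.8 10.6] F_rail [6.9 0.5 8.2] M [ 0.26 -0.72 -0.08] w 0.409 j [  32.   15.  -39.    6.  -22. -106.]
tcp in relay-seat frame mm [-6.4  1.5 30. ] rot err deg [-0.1  21.23  0.15]
```

Emit:
{"name": "play_rows", "arguments": {"commands": [{"fingers": 1,"tx": -0.0004,"ty": 0,"tz": -0.0045,"ax": 0,"ay": 0,"az": 0},{"fingers": 1,"tx": -0.0008,"ty": 0,"tz": -0.009,"ax": 0,"ay": 0,"az": 0},{"fingers": 1,"tx": -0.0008,"ty": 0,"tz": -0.009,"ax": 0,"ay": 0,"az": 0},{"fingers": 1,"tx": -0.0008,"ty": 0,"tz": -0.009,"ax": 0,"ay": 0,"az": 0}]}}

```text
time_s: 10.65
tcp_pos: [0.489, 0.1065, 0.0906]
ee_rot: [[0.223, -0.373, 0.901], [0.092, 0.928, 0.361], [-0.97, 0.003, 0.242]]
wrist_force: [9.9, 1.8, -0.2]
gripper_width: 0.411
```

```bash
python3 -c "
from plan import *
st()"
```

```text
t 10.65 tcp [0.489  0.1065 0.0906] F [ 9.9  1.8 -0.2] F_rail [ 8.  -2.  -5.8] M [ 0.36 -2.55 -0.26] w 0.411 j [  32.   15.  -40.    7.  -21. -106.]
tcp in relay-seat frame mm [-10.9   1.9  31.6] rot err deg [-0.1  21.01  0.21]
```

Emit:
{"name": "play_rows", "arguments": {"commands": [{"fingers": 1,"tx": 0.001,"ty": 0,"tz": -0.003,"ax": 0,"ay": 0,"az": 0},{"fingers": 1,"tx": 0.001,"ty": 0,"tz": -0.003,"ax": 0,"ay": 0,"az": 0},{"fingers": 1,"tx": 0.001,"ty": 0,"tz": -0.003,"ax": 0,"ay": 0,"az": 0}]}}

```text
time_s: 10.9
tcp_pos: [0.4879, 0.1061, 0.0898]
ee_rot: [[0.225, -0.373, 0.9], [0.093, 0.928, 0.361], [-0.97, 0.003, 0.243]]
wrist_force: [11.3, 1.6, -1.6]
gripper_width: 0.405
```

```bash
python3 -c "
from plan import *
st()
for a in ((-.0065,0,0),(-.0065,0,6),(-.0065,0,12),(-.0065,0,18),(-.0065,0,20)): to(a,*relay_tcp(*a))"
```

```text
t 10.9 tcp [0.4879 0.1061 0.0898] F [11.3  1.6 -1.6] F_rail [ 8.2 -2.7 -7.6] M [ 0.18 -3.04 -0.4 ] w 0.405 j [  32.   15.  -41.    7.  -21. -106.]
tcp in relay-seat frame mm [-12.3   1.9  31.6] rot err deg [-0.1  20.92  0.22]
(-0.0065, 0, 0) mm [ 1.5 -0.6  0.6] deg [ 0.1   0.96 -0.11] | t [0.002, -0.0008, 0.0008] a [0.0006, 0.0053, -0.0006]
(-0.0065, 0, 6) mm [-2.5 -0.6  2.6] deg [ 0.12  6.96 -0.1 ] | t [-0.0033, -0.0008, 0.0035] a [0.0007, 0.0387, -0.0006]
(-0.0065, 0, 12) mm [-6.2 -0.6  5. ] deg [ 0.13 12.96 -0.09] | t [-0.0082, -0.0007, 0.0067] a [0.0007, 0.072, -0.0005]
(-0.0065, 0, 18) mm [-9.6 -0.6  7.8] deg [ 0.15 18.96 -0.08] | t [-0.0128, -0.0007, 0.0105] a [0.0008, 0.1053, -0.0005]
(-0.0065, 0, 20) mm [-10.7  -0.6   8.9] deg [ 0.15 20.96 -0.08] | t [-0.0142, -0.0007, 0.0118] a [0.0008, 0.1165, -0.0005]
```

Emit:
{"name": "play_rows", "arguments": {"commands": [{"fingers": 1,"tx": -0.0027,"ty": 0,"tz": 0.0013,"ax": 0,"ay": 0.0167,"az": 0},{"fingers": 1,"tx": -0.0053,"ty": 0,"tz": 0.0027,"ax": 0,"ay": 0.0333,"az": 0},{"fingers": 1,"tx": -0.0078,"ty": 0,"tz": 0.0043,"ax": 0,"ay": 0.05,"az": 0},{"fingers": 1,"tx": -0.0078,"ty": 0,"tz": 0.0043,"ax": 0,"ay": 0.05,"az": 0},{"fingers": 1,"tx": -0.0078,"ty": 0,"tz": 0.0043,"ax": 0,"ay": 0.05,"az": 0}]}}

```text
time_s: 11.32
tcp_pos: [0.4902, 0.1068, 0.096]
ee_rot: [[0.082, -0.372, 0.924], [0.035, 0.928, 0.371], [-0.996, 0.002, 0.089]]
wrist_force: [6.5, 3.8, 1.4]
gripper_width: 0.413
```

```bash
python3 -c "
from plan import *
st()
for a in ((-.0065,0,9),(-.0065,0,18)): to(a,*relay_tcp(*a))
from station import viewer
S=viewer.capture('side')
b=cv2.resize(S['image'][210:300,260:360,::-1],(500,450),interpolation=2)
cv2.imwrite('pics/sw1.png',b)"
```

```text
t 11.32 tcp [0.4902 0.1068 0.096 ] F [6.5 3.8 1.4] F_rail [ 6.9  1.1 -3.1] M [ 1.33 -2.38  0.07] w 0.413 j [  31.   18.  -32.    1.  -36. -100.]
tcp in relay-seat frame mm [-6.8  1.8 35.3] rot err deg [-0.11 29.88  0.16]
(-0.0065, 0, 9) mm [ 1.1 -0.4  0.1] deg [ 0.11  1.   -0.04] | t [0.0014, -0.0005, 0.0001] a [0.0006, 0.0055, -0.0002]
(-0.0065, 0, 18) mm [-4.7 -0.4  3.3] deg [ 0.13 10.   -0.03] | t [-0.0063, -0.0005, 0.0044] a [0.0007, 0.0555, -0.0002]
```

View pics/sw1.png

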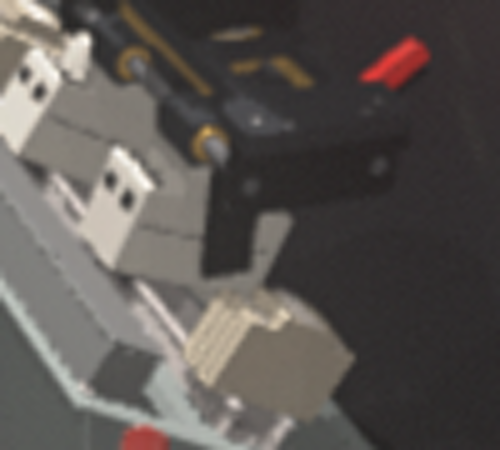

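Emit:
{"name": "play_rows", "arguments": {"commands": [{"fingers": 1,"tx": -0.0022,"ty": 0,"tz": 0.0014,"ax": 0,"ay": 0.0185,"az": 0},{"fingers": 1,"tx": -0.0044,"ty": 0,"tz": 0.0029,"ax": 0,"ay": 0.037,"az": 0},{"fingers": 1,"tx": -0.0065,"ty": 0,"tz": 0.0042,"ax": 0,"ay": 0.056,"az": 0},{"fingers": 1,"tx": -0.0065,"ty": 0,"tz": 0.0042,"ax": 0,"ay": 0.056,"az": 0},{"fingers": 1,"tx": -0.0065,"ty": 0,"tz": 0.0042,"ax": 0,"ay": 0.056,"az": 0}]}}

```text
time_s: 11.78
tcp_pos: [0.4937, 0.1079, 0.1011]
ee_rot: [[-0.078, -0.373, 0.925], [-0.03, 0.928, 0.371], [-0.996, 0.001, -0.084]]
wrist_force: [7.0, 4.0, 4.9]
gripper_width: 0.408
```

```bash
python3 -c "
from plan import *
st()
for a in ((-.0065,0,18),(0,0,18),(.006,0,18)): to(a,*relay_tcp(*a))
from station import viewer
S=viewer.capture('side')
b=cv2.resize(S['image'][210:300,260:360,::-1],(500,450),interpolation=2)
cv2.imwrite('pics/sw2.png',b)"
```

```text
t 11.78 tcp [0.4937 0.1079 0.1011] F [7.  4.  4.9] F_rail [ 9.3  1.1 -0.6] M [ 1.44 -2.79 -0.02] w 0.408 j [ 30.  21. -23.  -1. -50. -98.]
tcp in relay-seat frame mm [-0.9  1.4 37.3] rot err deg [-0.17 39.83  0.11]
(-0.0065, 0, 18) mm [ 0.1 -0.  -0.8] deg [0.15 0.05 0.04] | t [0.0002, -0.0, -0.0011] a [0.0008, 0.0003, 0.0002]
(0, 0, 18) mm [-2.3 -0.   5.2] deg [0.15 0.05 0.04] | t [-0.003, -0.0, 0.0069] a [0.0008, 0.0003, 0.0002]
(0.006, 0, 18) mm [-4.5 -0.1 10.8] deg [0.15 0.05 0.04] | t [-0.006, -0.0001, 0.0144] a [0.0008, 0.0003, 0.0002]
```

View pics/sw2.png

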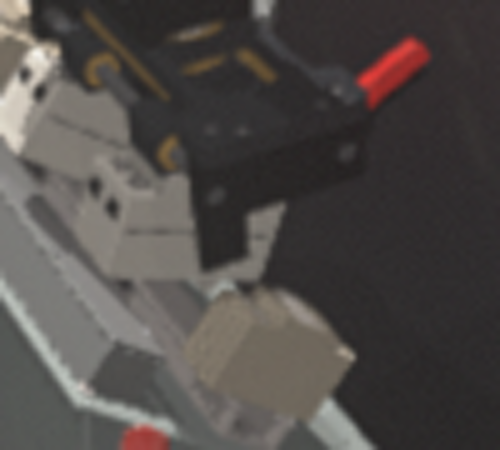

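Emit:
{"name": "play_rows", "arguments": {"commands": [{"fingers": 1,"tx": -0.0034,"ty": 0,"tz": 0.0041,"ax": 0,"ay": 0,"az": 0},{"fingers": 1,"tx": -0.0068,"ty": 0,"tz": 0.0082,"ax": 0,"ay": 0,"az": 0},{"fingers": 1,"tx": -0.0102,"ty": 0,"tz": 0.0123,"ax": 0,"ay": 0,"az": 0},{"fingers": 1,"tx": -0.0102,"ty": 0,"tz": 0.0123,"ax": 0,"ay": 0,"az": 0}]}}

```text
time_s: 12.17
tcp_pos: [0.4986, 0.1097, 0.1049]
ee_rot: [[-0.088, -0.371, 0.925], [-0.034, 0.929, 0.369], [-0.996, 0.002, -0.094]]
wrist_force: [5.7, 3.4, -3.6]
gripper_width: 0.41
```

```bash
python3 -c "
from plan import *
st()
p,R=relay_tcp(-.0065,0,18)
for d in (0,.0125,.015): to(d,p+XS*d,R)"
```

```text
t 12.17 tcp [0.4986 0.1097 0.1049] F [ 5.7  3.4 -3.6] F_rail [ 3.3  1.  -6.7] M [ 1.18 -2.01 -0.01] w 0.41 j [ 30.  22. -22.  -1. -52. -98.]
tcp in relay-seat frame mm [ 5.6  1.3 37.5] rot err deg [-4.000e-02  4.042e+01  1.100e-01]
0 mm [ 4.5  0.  -5.6] deg [ 0.03 -0.54 -0.  ] | t [0.006, 0.0001, -0.0075] a [0.0002, -0.003, -0.0]
0.0125 mm [-3.6  0.   3.9] deg [ 0.03 -0.54 -0.  ] | t [-0.0049, 0.0001, 0.0052] a [0.0002, -0.003, -0.0]
0.015 mm [-5.3  0.   5.8] deg [ 0.03 -0.54 -0.  ] | t [-0.007, 0.0001, 0.0077] a [0.0002, -0.003, -0.0]
```

Emit:
{"name": "play_rows", "arguments": {"commands": [{"fingers": 1,"tx": -0.0013,"ty": 0,"tz": 0.0036,"ax": 0,"ay": 0,"az": 0},{"fingers": 1,"tx": -0.0026,"ty": 0,"tz": 0.0071,"ax": 0,"ay": 0,"az": 0},{"fingers": 1,"tx": -0.0039,"ty": 0,"tz": 0.0107,"ax": 0,"ay": 0,"az": 0},{"fingers": 1,"tx": -0.0039,"ty": 0,"tz": 0.0107,"ax": 0,"ay": 0,"az": 0}]}}

```text
time_s: 12.5
tcp_pos: [0.5019, 0.1104, 0.106]
ee_rot: [[-0.099, -0.37, 0.924], [-0.039, 0.929, 0.368], [-0.994, 0.001, -0.106]]
wrist_force: [-0.2, -1.1, -2.9]
gripper_width: 0.41
```

```bash
python3 -c "
from plan import *
st()
p,R=relay_tcp(-.0065,0,18)
for d in (0,.0125,.015): to(d,p+XS*d,R)"
```

```text
t 12.5 tcp [0.5019 0.1104 0.106 ] F [-0.2 -1.1 -2.9] F_rail [-2.1 -0.9 -2. ] M [ 0.24 -0.46 -0.  ] w 0.41 j [ 30.  22. -21.  -1. -53. -98.]
tcp in relay-seat frame mm [ 9.   0.7 36.4] rot err deg [-1.000e-02  4.108e+01  4.000e-02]
0 mm [ 6.   0.7 -8.8] deg [-0.02 -1.2   0.05] | t [0.0079, 0.0009, -0.0117] a [-0.0001, -0.0067, 0.0003]
0.0125 mm [-2.3  0.7  0.6] deg [-0.02 -1.2   0.05] | t [-0.003, 0.0009, 0.0008] a [-0.0001, -0.0067, 0.0003]
0.015 mm [-3.9  0.7  2.5] deg [-0.02 -1.2   0.05] | t [-0.0052, 0.0009, 0.0034] a [-0.0001, -0.0067, 0.0003]
```

Emit:
{"name": "play_rows", "arguments": {"commands": [{"fingers": 1,"tx": -0.0031,"ty": 0,"tz": 0.0026,"ax": 0,"ay": 0,"az": 0},{"fingers": 1,"tx": -0.0063,"ty": 0,"tz": 0.0052,"ax": 0,"ay": 0,"az": 0},{"fingers": 1,"tx": -0.0063,"ty": 0,"tz": 0.0052,"ax": 0,"ay": 0,"az": 0},{"fingers": 1,"tx": -0.0063,"ty": 0,"tz": 0.0052,"ax": 0,"ay": 0,"az": 0}]}}

```text
time_s: 12.83
tcp_pos: [0.5063, 0.1124, 0.111]
ee_rot: [[-0.097, -0.37, 0.924], [-0.038, 0.929, 0.368], [-0.995, 0.001, -0.104]]
wrist_force: [0.0, 0.6, -3.0]
gripper_width: 0.411
```

```bash
python3 -c "
from plan import *
st()
p,R=relay_tcp(-.0065,0,18)
for d in (0,.0125,.015): to(d,p+XS*d,R)"
```

```text
t 12.83 tcp [0.5063 0.1124 0.111 ] F [ 0.   0.6 -3. ] F_rail [-1.5  0.6 -2.6] M [ 0.17 -0.41 -0.04] w 0.411 j [ 30.  22. -20.  -1. -54. -97.]
tcp in relay-seat frame mm [15.8  1.  37.8] rot err deg [-2.000e-02  4.096e+01  6.000e-02]
0 mm [ 11.4   0.4 -13.1] deg [ 0.   -1.08  0.03] | t [0.0152, 0.0005, -0.0175] a [0.0, -0.006, 0.0002]
0.0125 mm [ 3.2  0.4 -3.7] deg [ 0.   -1.08  0.03] | t [0.0043, 0.0005, -0.0049] a [0.0, -0.006, 0.0002]
0.015 mm [ 1.6  0.4 -1.8] deg [ 0.   -1.08  0.03] | t [0.0021, 0.0005, -0.0024] a [0.0, -0.006, 0.0002]
```

Emit:
{"name": "play_rows", "arguments": {"commands": [{"fingers": 1,"tx": -0.005,"ty": 0,"tz": -0.0044,"ax": 0,"ay": 0,"az": 0},{"fingers": 1,"tx": -0.01,"ty": 0,"tz": -0.0088,"ax": 0,"ay": 0,"az": 0},{"fingers": 1,"tx": -0.015,"ty": 0,"tz": -0.0131,"ax": 0,"ay": 0,"az": 0}]}}

```text
time_s: 13.08
tcp_pos: [0.4978, 0.109, 0.1235]
ee_rot: [[-0.097, -0.37, 0.924], [-0.038, 0.929, 0.368], [-0.995, 0.001, -0.104]]
wrist_force: [-0.1, -0.3, -3.3]
gripper_width: 0.415
```

Emit:
{"name": "play_rows", "arguments": {"commands": [{"fingers": 1,"tx": -0.01,"ty": 0,"tz": -0.005,"ax": 0,"ay": 0,"az": 0},{"fingers": 1,"tx": -0.03,"ty": 0,"tz": -0.01,"ax": 0,"ay": 0,"az": 0},{"fingers": 1,"tx": -0.06,"ty": 0,"tz": -0.015,"ax": 0,"ay": 0,"az": 0},{"fingers": 1,"tx": -0.1,"ty": 0,"tz": -0.02,"ax": 0,"ay": 0,"az": 0},{"fingers": 1,"tx": -0.1,"ty": 0,"tz": -0.02,"ax": 0,"ay": 0,"az": 0}]}}

```text
time_s: 13.5
tcp_pos: [0.4947, 0.1074, 0.2058]
ee_rot: [[-0.085, -0.372, 0.924], [-0.034, 0.928, 0.37], [-0.996, -0.0, -0.092]]
wrist_force: [1.0, 0.7, -1.5]
gripper_width: 0.41
```

```bash
python3 -c "
from ik import *
st()
g=np.load('grasp.npz')
tray=np.array([.482,-.317]);b=-11.5
# relay upright: z up, relay x axis yaw th; tool pose R=Rr@g.R.T
j=r.sense()['joints']
for th in (-11.5,-40,-70,20,78.5):
    Rr=Ro.from_euler('z',th,degrees=True).as_matrix(); R=Rr@g['R'].T
    for z in (.011,.15):
        p=np.r_[tray,z]-R@g['t']; s=ik(p,R,j,4)[0]; print(th,z,s.cost.round(6),s.x.round(0),'tcp',p.round(3),R[:,0].round(2))
"

```

```text
t 13.5 tcp [0.4947 0.1074 0.2058] F [ 1.   0.7 -1.5] F_rail [ 0.1  0.3 -1.9] M [ 0.26 -0.62  0.01] w 0.41 j [ 30.  15. -15.  -1. -65. -98.]
tcp in relay-seat frame mm [ 59.8   0.6 122.7] rot err deg [-1.400e-01  4.025e+01  4.000e-02]
-11.5 0.011 0.0 [-16.  38.  -7.   2. -67. -86.] tcp [ 0.476 -0.316  0.041] [-0.36  0.08 -0.93]
-11.5 0.15 0.0 [-16.  30.   1.   2. -83. -86.] tcp [ 0.476 -0.316  0.18 ] [-0.36  0.08 -0.93]
-40 0.011 0.0 [ -21.   39.   -2.   -8.  -70. -105.] tcp [ 0.478 -0.313  0.041] [-0.28  0.24 -0.93]
-40 0.15 0.0 [ -21.   30.    5.   -7.  -85. -107.] tcp [ 0.478 -0.313  0.18 ] [-0.28  0.24 -0.93]
-70 0.011 0.0 [ -25.   37.   -1.  -17.  -68. -126.] tcp [ 0.48  -0.312  0.041] [-0.13  0.35 -0.93]
-70 0.15 0.0 [ -25.   29.    5.  -15.  -83. -131.] tcp [ 0.48  -0.312  0.18 ] [-0.13  0.35 -0.93]
20 0.011 0.0 [-12.  36. -16.  13. -58. -67.] tcp [ 0.477 -0.319  0.041] [-0.35 -0.13 -0.93]
20 0.15 0.0 [-12.  27.  -8.  12. -74. -63.] tcp [ 0.477 -0.319  0.18 ] [-0.35 -0.13 -0.93]
78.5 0.011 0.0 [-12.  29. -39.  47. -31. -42.] tcp [ 0.481 -0.323  0.041] [-0.08 -0.36 -0.93]
78.5 0.15 0.0 [ -9.  19. -27.  29. -49. -23.] tcp [ 0.481 -0.323  0.18 ] [-0.08 -0.36 -0.93]
```

```bash
cat >> plan.py <<'E'
def tray_tcp(z,th=-11.5,xy=(.482,-.317),pitch=0):
    g=np.load('grasp.npz'); R=(Ro.from_euler('z',th,degrees=True)*Ro.from_euler('y',pitch,degrees=True)).as_matrix()@g['R'].T
    return np.r_[xy,z]-R@g['t'],R
E
python3 -c "
from plan import *
p,R=tray_tcp(.19); s=r.sense(); c=np.array(s['tcp_pos'])
to('up',c+[0,0,.04],np.array(s['ee_rot']))
to('full',p,R); to('half',c+.45*(p-c)+[0,0,.03],R)"
```

```text
up mm [-39.8  -0.   -3.7] deg [0. 0. 0.] | t [-0.0531, -0.0, -0.0049] a [0.0, 0.0, 0.0]
full mm [   1.9 -386.  -175.1] deg [32.49 16.13  7.93] | t [0.0025, -0.5147, -0.2334] a [0.1805, 0.0896, 0.0441]
half mm [ -29.  -173.7  -81.5] deg [32.49 16.13  7.93] | t [-0.0387, -0.2316, -0.1087] a [0.1805, 0.0896, 0.0441]
```

Emit:
{"name": "play_rows", "arguments": {"commands": [{"fingers": 1,"tx": -0.045,"ty": -0.02,"tz": -0.01,"ax": 0.01,"ay": 0.005,"az": 0.002},{"fingers": 1,"tx": -0.04,"ty": -0.07,"tz": -0.035,"ax": 0.04,"ay": 0.02,"az": 0.01},{"fingers": 1,"tx": -0.0387,"ty": -0.12,"tz": -0.057,"ax": 0.075,"ay": 0.037,"az": 0.018},{"fingers": 1,"tx": -0.0387,"ty": -0.17,"tz": -0.08,"ax": 0.11,"ay": 0.055,"az": 0.027},{"fingers": 1,"tx": -0.0387,"ty": -0.22,"tz": -0.103,"ax": 0.145,"ay": 0.072,"az": 0.035}]}}

```text
time_s: 13.92
tcp_pos: [0.484, -0.0753, 0.2369]
ee_rot: [[-0.328, 0.09, 0.94], [0.039, 0.996, -0.082], [-0.944, 0.009, -0.33]]
wrist_force: [1.7, 0.3, -3.4]
gripper_width: 0.411
```

```bash
python3 -c "
from plan import *
st(); to('full',*tray_tcp(.15))"
```

```text
t 13.92 tcp [ 0.484  -0.0753  0.2369] F [ 1.7  0.3 -3.4] F_rail [-0.6 -0.3 -3.8] M [-0.08 -1.31 -0.05] w 0.411 j [   7.   19.   -5.   -5.  -84. -101.]
tcp in relay-seat frame mm [  14.1 -165.1  192.6] rot err deg [27.71 53.13 -3.28]
full mm [  46.9 -240.8   31.4] deg [6.06 2.56 1.81] | t [0.0625, -0.3211, 0.0419] a [0.0337, 0.0142, 0.01]
```

Emit:
{"name": "play_rows", "arguments": {"commands": [{"fingers": 1,"tx": 0.005,"ty": -0.05,"tz": 0.007,"ax": 0.01,"ay": 0.004,"az": 0.003},{"fingers": 1,"tx": 0.01,"ty": -0.1,"tz": 0.013,"ax": 0.02,"ay": 0.008,"az": 0.006},{"fingers": 1,"tx": 0.015,"ty": -0.15,"tz": 0.02,"ax": 0.0337,"ay": 0.0142,"az": 0.01},{"fingers": 1,"tx": 0.02,"ty": -0.2,"tz": 0.026,"ax": 0.0337,"ay": 0.0142,"az": 0.01},{"fingers": 1,"tx": 0.03,"ty": -0.25,"tz": 0.033,"ax": 0.0337,"ay": 0.0142,"az": 0.01}]}}

```text
time_s: 14.33
tcp_pos: [0.4842, -0.2642, 0.2052]
ee_rot: [[-0.363, 0.196, 0.911], [0.073, 0.981, -0.182], [-0.929, 0.001, -0.37]]
wrist_force: [1.0, -0.1, -2.7]
gripper_width: 0.414
```

Emit:
{"name": "play_rows", "arguments": {"commands": [{"fingers": 1,"tx": 0.02,"ty": -0.045,"tz": 0.005,"ax": 0,"ay": 0,"az": 0},{"fingers": 1,"tx": 0.032,"ty": -0.071,"tz": 0.009,"ax": 0,"ay": 0,"az": 0},{"fingers": 1,"tx": 0.032,"ty": -0.071,"tz": 0.009,"ax": 0,"ay": 0,"az": 0},{"fingers": 1,"tx": 0.032,"ty": -0.071,"tz": 0.009,"ax": 0,"ay": 0,"az": 0}]}}

```text
time_s: 14.67
tcp_pos: [0.47, -0.3144, 0.1792]
ee_rot: [[-0.366, 0.198, 0.909], [0.075, 0.98, -0.183], [-0.928, 0.002, -0.374]]
wrist_force: [0.6, -0.6, -2.5]
gripper_width: 0.415
```

```bash
python3 -c "
from plan import *
st(); to('up',*tray_tcp(.05)); to('down',*tray_tcp(.011))
from station import viewer
S=viewer.capture('side');T=viewer.capture('top')
u=proj(S,[[.48,-.317,.12]])[0].astype(int); print(u)
b=cv2.resize(S['image'][u[1]-50:u[1]+50,u[0]-60:u[0]+60,::-1],(600,500),interpolation=2)
cv2.imwrite('pics/tr1.png',b)"
```

```text
t 14.67 tcp [ 0.47   -0.3144  0.1792] F [ 0.6 -0.6 -2.5] F_rail [-1.1 -0.8 -2.2] M [-0.11 -1.27  0.  ] w 0.415 j [-16.  30.  -0.   2. -82. -86.]
tcp in relay-seat frame mm [-101.9 -382.1  203.5] rot err deg [34.27 55.26 -3.83]
up mm [89.7 -0.4 43. ] deg [ 0.07 -0.05  0.03] | t [0.1195, -0.0005, 0.0574] a [0.0004, -0.0003, 0.0002]
down mm [125.8  -0.4  57.6] deg [ 0.07 -0.05  0.03] | t [0.1678, -0.0006, 0.0768] a [0.0004, -0.0003, 0.0002]
[293 167]
```

View pics/tr1.png

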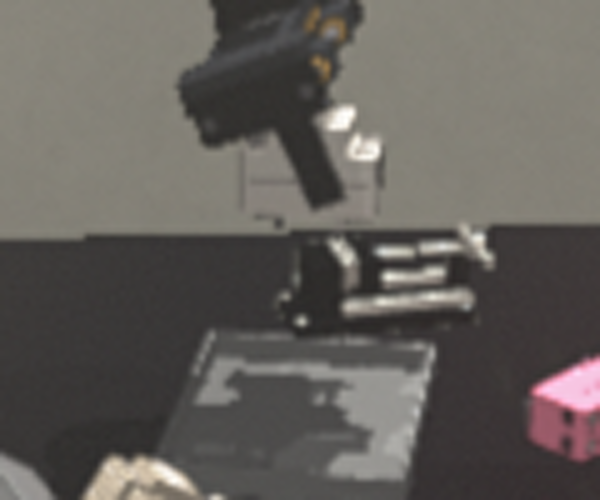

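```bash
python3 -c "
from plan import *
from station import viewer
S=viewer.capture('side'); s=r.sense();g=np.load('grasp.npz');R=np.array(s['ee_rot']);p=np.array(s['tcp_pos'])
Rr=R@g['R'];o=p+R@g['t'];print(Ro.from_matrix(Rr).as_euler('ZYX',degrees=True).round(2),o.round(4))
for d in(-2,0,2):
  Q=Rr@Ro.from_euler('y',d,degrees=True).as_matrix()
  X=np.array([[.04,.018,0],[-.04,.018,0],[.04,.018,.042],[-.04,.018,.042]])@Q.T+o
  u=((proj(S,X)-[233,117]+.5)*5-.5); v=u[1]-u[0];print(d,u.round(0).tolist(),np.degrees(np.arctan2(v[1],v[0])).round(2))
"
```

```text
[-11.21  -0.15  -0.03] [ 0.4775 -0.3141  0.151 ]
-2 [[239.0, 215.0], [374.0, 227.0], [241.0, 148.0], [378.0, 159.0]] 4.78
0 [[239.0, 218.0], [374.0, 225.0], [238.0, 150.0], [376.0, 156.0]] 2.9
2 [[239.0, 220.0], [374.0, 222.0], [236.0, 152.0], [373.0, 154.0]] 1.01
```

Emit:
{"name": "play_rows", "arguments": {"commands": [{"fingers": 1,"tx": 0.04,"ty": 0,"tz": 0.018,"ax": 0,"ay": 0,"az": 0},{"fingers": 1,"tx": 0.08,"ty": 0,"tz": 0.037,"ax": 0,"ay": 0,"az": 0},{"fingers": 1,"tx": 0.12,"ty": 0,"tz": 0.055,"ax": 0,"ay": 0,"az": 0},{"fingers": 1,"tx": 0.15,"ty": 0,"tz": 0.068,"ax": 0,"ay": 0,"az": 0},{"fingers": 1,"tx": 0.15,"ty": 0,"tz": 0.068,"ax": 0,"ay": 0,"az": 0}]}}

```text
time_s: 15.23
tcp_pos: [0.4743, -0.312, 0.0525]
ee_rot: [[-0.372, 0.195, 0.908], [0.077, 0.981, -0.179], [-0.925, 0.003, -0.38]]
wrist_force: [-1.2, 1.3, -3.8]
gripper_width: 0.408
```

```bash
python3 -c "
from plan import *
st(); to('5mm',*tray_tcp(.014)); to('down',*tray_tcp(.011))"
```

```text
t 15.23 tcp [ 0.4743 -0.312   0.0525] F [-1.2  1.3 -3.8] F_rail [-2.7  1.6 -2.8] M [-0.15 -1.08  0.02] w 0.408 j [-16.  38.  -6.   2. -68. -86.]
tcp in relay-seat frame mm [-170.7 -381.5   96.9] rot err deg [34.12 55.63 -3.59]
5mm mm [ 6.8 -3.4  5.8] deg [ 0.28 -0.45  0.  ] | t [0.0091, -0.0045, 0.0077] a [0.0016, -0.0025, 0.0]
down mm [ 9.6 -3.4  6.9] deg [ 0.28 -0.45  0.  ] | t [0.0128, -0.0045, 0.0092] a [0.0016, -0.0025, 0.0]
```

Emit:
{"name": "play_rows", "arguments": {"commands": [{"fingers": 1,"tx": 0.0035,"ty": 0,"tz": 0.0015,"ax": 0.001,"ay": -0.0025,"az": 0},{"fingers": 1,"tx": 0.007,"ty": 0,"tz": 0.003,"ax": 0.001,"ay": -0.0025,"az": 0},{"fingers": 1,"tx": 0.01,"ty": 0,"tz": 0.0042,"ax": 0.001,"ay": -0.0025,"az": 0},{"fingers": 1,"tx": 0.01,"ty": 0,"tz": 0.0042,"ax": 0.001,"ay": -0.0025,"az": 0}]}}

```text
time_s: 15.57
tcp_pos: [0.4774, -0.3147, 0.05]
ee_rot: [[-0.355, 0.198, 0.914], [0.071, 0.98, -0.185], [-0.932, -0.0, -0.362]]
wrist_force: [0.6, 0.0, -3.7]
gripper_width: 0.415
```

```bash
python3 -c "
from plan import *
st(); to('down',*tray_tcp(.011))"
```

```text
t 15.57 tcp [ 0.4774 -0.3147  0.05  ] F [ 0.6  0.  -3.7] F_rail [-1.7 -0.2 -3.4] M [-0.16 -1.22  0.02] w 0.415 j [-16.  38.  -7.   2. -67. -86.]
tcp in relay-seat frame mm [-170.6 -385.2   93.8] rot err deg [34.2  54.61 -4.15]
down mm [ 8.7 -1.3  2.5] deg [0.03 0.66 0.13] | t [0.0116, -0.0018, 0.0033] a [0.0002, 0.0036, 0.0007]
```

Emit:
{"name": "play_rows", "arguments": {"commands": [{"fingers": 1,"tx": 0.0035,"ty": -0.001,"tz": 0.0014,"ax": 0,"ay": 0.0035,"az": 0},{"fingers": 1,"tx": 0.0075,"ty": -0.001,"tz": 0.003,"ax": 0,"ay": 0.0035,"az": 0},{"fingers": 1,"tx": 0.0075,"ty": -0.001,"tz": 0.003,"ax": 0,"ay": 0.0035,"az": 0},{"fingers": 1,"tx": 0.0075,"ty": -0.001,"tz": 0.003,"ax": 0,"ay": 0.0035,"az": 0}]}}

```text
time_s: 15.9
tcp_pos: [0.4762, -0.3154, 0.0423]
ee_rot: [[-0.368, 0.199, 0.908], [0.075, 0.98, -0.184], [-0.927, 0.0, -0.375]]
wrist_force: [-0.5, 0.8, -2.8]
gripper_width: 0.412
```

```bash
python3 -c "
from plan import *
st(); to('down',*tray_tcp(.011))"
```

```text
t 15.9 tcp [ 0.4762 -0.3154  0.0423] F [-0.5  0.8 -2.8] F_rail [-1.8  0.9 -2.2] M [-0.18 -1.24 -0.  ] w 0.412 j [-16.  38.  -7.   2. -67. -86.]
tcp in relay-seat frame mm [-176.1 -385.4   88.3] rot err deg [34.31 55.4  -3.89]
down mm [ 1.2 -0.4  0.6] deg [ 0.   -0.17  0.1 ] | t [0.0016, -0.0005, 0.0008] a [0.0, -0.0009, 0.0006]
```

Down in 1 mm steps to contact.

Emit:
{"name": "play_rows", "arguments": {"commands": [{"fingers": 1,"tx": 0.0012,"ty": 0,"tz": 0.0005,"ax": 0,"ay": 0,"az": 0},{"fingers": 1,"tx": 0.0025,"ty": 0,"tz": 0.001,"ax": 0,"ay": 0,"az": 0},{"fingers": 1,"tx": 0.0025,"ty": 0,"tz": 0.001,"ax": 0,"ay": 0,"az": 0}]}}

```text
time_s: 16.15
tcp_pos: [0.4766, -0.3155, 0.0417]
ee_rot: [[-0.368, 0.198, 0.909], [0.074, 0.98, -0.184], [-0.927, -0.001, -0.375]]
wrist_force: [0.7, 0.5, 3.4]
gripper_width: 0.413
```

```bash
python3 -c "
from plan import *
st(); to('down',*tray_tcp(.011))"
```

```text
t 16.15 tcp [ 0.4766 -0.3155  0.0417] F [0.7 0.5 3.4] F_rail [2.6 0.2 2.3] M [ 0.33 -0.35 -0.12] w 0.413 j [-16.  38.  -7.   2. -67. -86.]
tcp in relay-seat frame mm [-176.2 -385.6   87.6] rot err deg [34.25 55.4  -3.93]
down mm [ 0.7 -0.4  0.1] deg [ 0.04 -0.15  0.15] | t [0.0009, -0.0005, 0.0001] a [0.0002, -0.0009, 0.0009]
```

Emit:
{"name": "play_rows", "arguments": {"commands": [{"fingers": 1,"tx": -0.002,"ty": 0,"tz": -0.001,"ax": 0,"ay": 0,"az": 0},{"fingers": 0.1,"tx": -0.002,"ty": 0,"tz": -0.001,"ax": 0,"ay": 0,"az": 0},{"fingers": -0.3,"tx": -0.002,"ty": 0,"tz": -0.001,"ax": 0,"ay": 0,"az": 0},{"fingers": -0.3,"tx": -0.002,"ty": 0,"tz": -0.001,"ax": 0,"ay": 0,"az": 0},{"fingers": -0.3,"tx": -0.002,"ty": 0,"tz": -0.001,"ax": 0,"ay": 0,"az": 0}]}}

```text
time_s: 16.57
tcp_pos: [0.4763, -0.3154, 0.0422]
ee_rot: [[-0.367, 0.198, 0.909], [0.074, 0.98, -0.184], [-0.927, -0.0, -0.375]]
wrist_force: [0.0, -0.4, 0.1]
gripper_width: 0.59
```

Emit:
{"name": "play_rows", "arguments": {"commands": [{"fingers": -0.3,"tx": 0,"ty": 0,"tz": 0,"ax": 0,"ay": 0,"az": 0},{"fingers": -0.3,"tx": 0,"ty": 0,"tz": 0,"ax": 0,"ay": 0,"az": 0}]}}

```text
time_s: 16.73
tcp_pos: [0.4763, -0.3154, 0.0421]
ee_rot: [[-0.368, 0.198, 0.909], [0.074, 0.98, -0.184], [-0.927, -0.0, -0.375]]
wrist_force: [0.4, -0.1, -1.0]
gripper_width: 0.633
```

```bash
python3 -c "
from plan import *
st()"
```

```text
t 16.73 tcp [ 0.4763 -0.3154  0.0421] F [ 0.4 -0.1 -1. ] F_rail [-0.3 -0.3 -1. ] M [-0.19 -0.91 -0.02] w 0.633 j [-16.  38.  -7.   2. -67. -86.]
tcp in relay-seat frame mm [-176.2 -385.4   88.1] rot err deg [34.29 55.38 -3.9 ]
```

Released with no load on the tool. Next I withdraw along the tool axis.

Emit:
{"name": "play_rows", "arguments": {"commands": [{"fingers": -0.3,"tx": -0.02,"ty": 0,"tz": 0,"ax": 0,"ay": 0,"az": 0},{"fingers": -0.3,"tx": -0.05,"ty": 0,"tz": 0,"ax": 0,"ay": 0,"az": 0},{"fingers": -0.3,"tx": -0.1,"ty": 0,"tz": 0,"ax": 0,"ay": 0,"az": 0},{"fingers": -0.3,"tx": -0.15,"ty": 0,"tz": 0,"ax": 0,"ay": 0,"az": 0},{"fingers": -0.3,"tx": -0.2,"ty": 0,"tz": 0,"ax": 0,"ay": 0,"az": 0}]}}

```text
time_s: 17.15
tcp_pos: [0.5315, -0.3265, 0.1827]
ee_rot: [[-0.368, 0.198, 0.908], [0.074, 0.98, -0.184], [-0.927, -0.0, -0.376]]
wrist_force: [1.1, -0.9, -0.9]
gripper_width: 0.649
```

Emit:
{"name": "play_rows", "arguments": {"commands": [{"fingers": -0.3,"tx": -0.05,"ty": 0.05,"tz": -0.05,"ax": 0,"ay": 0,"az": 0},{"fingers": -0.3,"tx": -0.05,"ty": 0.1,"tz": -0.05,"ax": 0,"ay": 0,"az": 0},{"fingers": -0.3,"tx": -0.05,"ty": 0.15,"tz": -0.05,"ax": 0,"ay": 0,"az": 0},{"fingers": -0.3,"tx": -0.05,"ty": 0.15,"tz": -0.05,"ax": 0,"ay": 0,"az": 0},{"fingers": -0.3,"tx": -0.05,"ty": 0.15,"tz": -0.05,"ax": 0,"ay": 0,"az": 0}]}}

```text
time_s: 17.57
tcp_pos: [0.5341, -0.2097, 0.2309]
ee_rot: [[-0.366, 0.194, 0.91], [0.073, 0.981, -0.18], [-0.928, 0.001, -0.373]]
wrist_force: [0.7, 0.0, -0.3]
gripper_width: 0.652
```

```bash
python3 -c "
from plan import *
from station import viewer
st()
T=viewer.capture('top');S=viewer.capture('side')
cv2.imwrite('pics/end.png',np.hstack([cv2.resize(T['image'][90:330,130:470,::-1],(454,320)),cv2.resize(S['image'][150:330,210:400,::-1],(338,320))]))"
```

```text
t 17.57 tcp [ 0.5341 -0.2097  0.2309] F [ 0.7  0.  -0.3] F_rail [ 0.4 -0.2 -0.6] M [-0.21 -0.87  0.05] w 0.652 j [ -6.  29.   7.  -2. -90. -95.]
tcp in relay-seat frame mm [   8.2 -308.6  189.5] rot err deg [34.05 55.29 -3.87]
```

View pics/end.png

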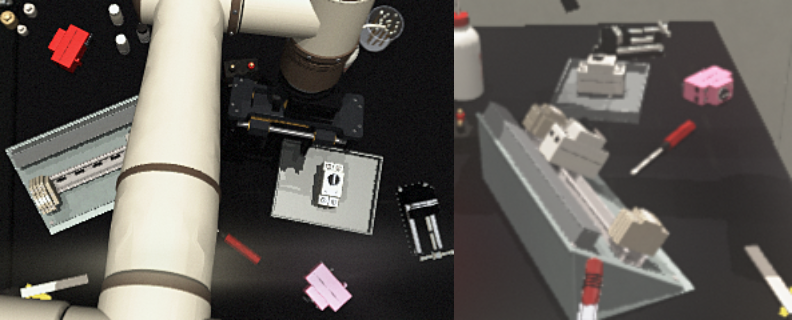

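The end view shows the relay upright in the tray with the dial up (top crop 333,185) and the breaker still on the rail. One numeric check that nothing else moved, then I hand in.

```bash
python3 - <<'E'
from station import viewer,spotter,job,r
import numpy as np
S=viewer.capture('side')
for k in ['wash_bottle','std_resistor','screwdriver','breaker_mid','relay_mid']: print(k,[(np.round(d['uv'],1).tolist(),round(float(d['score']),2)) for d in spotter.find_in(k,S)][:3])
s=r.sense();print(s['time_s'],np.round(s['wrist_force'],1),np.abs(s['joint_velocities']).max().round(2))
E
```

```text
wash_bottle [([213.8, 182.6], 0.81)]
std_resistor [([213.2, 226.4], 0.68)]
screwdriver [([335.1, 229.2], 0.7)]
breaker_mid [([277.1, 233.0], 0.74)]
relay_mid [([355.8, 200.1], 0.94), ([289.8, 192.7], 0.8), ([175.0, 302.3], 0.58)]
17.9667 [ 0.3 -0.5  0.6] 0.26
```

```bash
python3 -c "
from station import job
print(job.finish_job())"
```

```text
the job is handed in; nothing more can be done
None
```

The timer relay is off the rail and standing upright on its foot in the grey tray, and I handed the job in at about 18 s of the 61 s allowed.

**How it went:**
- **Grip:** I took the relay by its sides.
- **Slide:** I slid it 6.5 mm down the slope against the claw.
- **Swing:** I swung its low edge out 18°.
- **Release:** I moved it about 10 mm up past its seat, until the wrist carried only its weight (about 3 N), and then lifted it off.
- **Set down:** It touched the tray floor with about 6 N. I released it and backed the gripper clear.

**Forces:** Every wrist reading taken at the rail stayed under about 12 N, against the 35 N that would bend it. I read the force after each move, so a brief peak between readings would not show.

**Last checks:**
- The final pictures show the relay upright in the tray with the dial up, and the breaker on its rail.
- The bottle, resistor, screwdriver and breaker were all found within about 5 px of where they started. The pink decoy, which nothing came near, shifted about 3 px, so I take this as detector scatter rather than movement.
- The wrist force was near zero and the gripper was touching nothing.

**What disagreed:**
- My first approach, square to the panel, ran two joints close to their limits. I gripped with the tool tilted 22° from square instead.
- The arm gives about 1 mm per newton, so I had to command the slide well past its target and went by the measured position.
- Just before the final grip, one finger touched first and pressed the relay sideways with about 9 N. I shifted the tool 1.5 mm to centre it.

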